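# Dress the notions display board

## Robot

A 6-joint arm with a two-finger parallel gripper is mounted at the origin on a cart in front of the work surface, level with it; the furniture and walls round the work are solid. World frame = base frame: x ahead of the robot, y to its left, z up, the work surface at z = 0. Lengths are in m, angles in rad, forces in N, time in s.
With the tool pointing down it reaches from about 0.35 to 0.975 m from the base axis. Payload 4.9 kg.
Tool frame: the origin (TCP) lies at the very end of the fingers, on their centre line; the grasp point (between the pads) lies 19 mm behind it; z points along the fingers, y is the line along which they close (so a half turn about z gives the same grasp; the last joint's range is limited). The gripper opens to 85 mm and grips with 20 to 120 N. Pads are 22 mm wide; open, the fingers measure 114 mm over their backs; the gripper's body (76 mm by 85 mm) begins 54 mm behind the grasp point. The pads swing forward as they close: fully open they stand 13 mm farther back than shut.
Start: joints at [1.166, 0.053, 1.613, -0, 1.476, -0.119], TCP at [0.176, 0.6, 0.231] pointing down, gripper open.
Joint ranges: [-3.01, 3.01], [-1.01, 2.22], [0.06, 2.58], [-1.02, 4.17], [0.09, 2.62], [-3.14, 3.14]. Speed limits (rad/s): [2.57, 2.57, 3.14, 3.14, 3.14, 3.14].

## Interface

Orientations are given as a unit quaternion [w, x, y, z].
In Python, from plant import * gives the robot as it stands.
- The arm moves only by the tool jog_arm, never from a script. Its argument "moves" is a list that holds one entry, the list of rows, each a list of 7 numbers: the finger opening in cm, from 0 to 8.54, then the shift along the tool's x, y, z in cm, then the turn, a rotation vector about the tool's x, y, z in rad. A call has 1 to 20 rows; each row shifts and turns the commanded pose from where the row before left it, along the tool's axes as they then stand; what a row does not reach is not made up. A row lasts 1/12 s, in which the tool goes at most 41.7 mm and 7.16 degrees, less where a joint would pass 70% of its speed; a pose out of reach is approached as far as the arm can. A call is refused whole if a number of a shift passes 4.17 or a number of a turn 0.125, either way. A call with a gripper value outside its range is refused whole. The fingers move at their own pace and stop on an object; the grip force is fixed at half the most. Time passes only in rows, so rows that do not move let the fingers close. It gives the time, the measured TCP pose, the force, the opening and the grip force at its end, in the units of the state.
- state(): the state, without advancing time (a new reading comes with each control period).
- grab_frame(name): name is "scene" or "top" or "wrist"; returns a dict with "color" (384x512x3 uint8, blue, green, red), "depth" (384x512 float32, m along the optical axis (not along the pixel's ray), 0 where there is no reading), "fx", "fy", "cx", "cy" (pixels), "k1" (the pictures are not rectified: a ray, as slopes to the right and down, at radius r is drawn at 1 + k1 r^2 times it, then the intrinsics apply), "R" (3x3) and "t" (3): a world point X has camera coordinates R X + t. Camera axes: x right, y down, z forward; pixel columns grow to the right and rows downward; lengths in m; the calibration is good to about 2 mm. A picture is of the moment at which its call begins.
- job_done(): hands the job in; it is judged then, once.
Trained networks look in a picture, given as the dict that the camera call returned (one of the last four; its "shot" number tells which), for a name from the list of things; names that differ only in an ending like _2 or _b are one class to them, and where a whole thing is asked for, a point or a joint stands for the part that bears it (a point fixed in the world has none). Each returns a list of dicts, best first, with "p" (0 to 1); they miss things now and then, are a little off and sometimes report something else, mostly with a low value. They report only what shows in the picture. A call takes as long as a camera call.
- recognise(name, picture): "rect" ([centre column, centre row, width, height] in pixels, round what is visible of it).
- regions_of(name, picture): "pixels" (384x512 bool, what is visible of it) and "rect" ([centre column, centre row, width, height] in pixels, round what is visible of it).
The state is a dict: "time": time; "joint_pos": joint angles; "joint_vel": joint speeds; "joint_efforts": joint torques, N m; "tool_pos": TCP position; "tool_rot": TCP orientation; "contact_force": force on the tool from outside, world axes, zero at the start; "ft_torque": the same for the moment, N m; "gripper_width": opening from 0.0 (shut) to 1.0 (fully open); "grasp_force": force on a finger pad.
Only numpy, scipy, OpenCV 4.12 (cv2) and the standard library are available. Lean on these libraries where they do the work, as an engineer would, in place of code of your own. Each camera call takes 0.05 s, during which the arm holds its last target. There are 200 camera calls.

## Task

Set out the notions display on the wooden board: lay the tape measure flat midway between the thread cone and the oil bottle that stand there, and stand the thread spool upright on the middle of the tape measure. Lay the bobbin flat 10 cm straight in front of the cone, and the needle pack flat 10 cm straight in front of the oil bottle (centre to centre, in front meaning square towards the board's metal-railed front edge), the pack's long side parallel to that edge. Leave the cone and the bottle standing where they are.

Things in the scene. Friction and masses are not known exactly. Their poses are not given: they have to be found in the camera images.
- board: Fixed flat wooden display board, 200 mm deep (x) by 280 mm wide (y) by 12 mm thick, lying on the left-hand table; a narrow aluminium rail, flush with its top, runs along its front edge, the long edge nearest the robot. Origin: centre of its underside. Its x axis points from the front edge to the back edge, y to its left seen from the front, z up. It lies turned by up to 0.4 rad.
- cone: Thread cone, dark thread on a tapering cone with a white tip, 66 mm diameter at the foot, 114 mm high, standing loose on the board towards the back, left or right of the oil bottle. Origin: centre of its underside; axes parallel to the board's. The line from cone to bottle is parallel to the board's front edge; they stand 210 mm apart, centre to centre.
- bottle: Oil bottle with a spout cap standing on the board towards the back: round body 46 mm diameter and 88 mm high, 128 mm high with the spout, loose. Origin: centre of its underside; its axes are parallel to the board's.
- tape: Round tape measure case lying flat on the 3 mm thick green cutting mat on the right-hand table, 56 mm diameter (59 mm along its y axis over the blade end that stands out at its +y side), 17 mm high with a flat top. Origin: centre of its underside; can be gripped across its x axis (56 mm). Its z axis points up.
- spool: Small wooden thread spool with dark thread, standing on its end on the 3 mm thick green cutting mat on the right-hand table, 35 mm diameter over the flanges, 55 mm high. Origin: centre of its underside; grip across its diameter. Its z axis points up.
- needles: Flat pack of machine needles lying on the 3 mm thick green cutting mat on the right-hand table, 26 mm (x) by 60 mm (y, its long side) by 9 mm high. Origin: centre of its underside; grip across its x axis. Its z axis points up.
- bobbin: The only bobbin, small, metal-flanged, lying flat on the 3 mm thick green cutting mat on the right-hand table, 21 mm diameter, 10 mm high. Origin: centre of its underside; grip across its diameter. Its z axis points up.

How it is judged:
By the outcome, as a careful person would: the job done as asked, in the order asked, and still so for the second after the job is handed in, with the robot touching nothing.
It also fails if it takes over 141 s, if anything falls off the work surface, if the arm or the gripper's body presses on something with over 40 N, if the wrist force passes 120 N, or if a joint passes its speed limit or range.

## Working session

There is one attempt and no reset: what is moved stays moved. The work goes in short steps, Python scripts to look and compute and a tool call to move; the robot and the scene stay as the last step left them, time stands still between calls to the robot, and variables do not carry over. Pictures are saved under pics/ and viewed, at most 14 in all, crops included, and the job is handed in when it is done.

Besides the shell and the picture viewer there is one more tool, called after "Emit:" as a command line: name --argument value ..., lists and objects as JSON in quotes. jog_arm: Moves the arm, as the interface text tells. Its arguments: {"type":"object","properties":{"moves":{"type":"array"}},"required":["moves"]}

```bash
ls; mkdir -p pics
cat > h.py <<'E'
from plant import *
import numpy as np, cv2
from scipy.spatial.transform import Rotation as Ro
def cloud(f):
    d=f["depth"]; v,u=np.mgrid[0:d.shape[0],0:d.shape[1]]
    K=np.array([[f["fx"],0,f["cx"]],[0,f["fy"],f["cy"]],[0,0,1.]])
    p=cv2.undistortPoints(np.stack([u.ravel(),v.ravel()],1).astype(np.float64)[:,None],K,np.array([f["k1"],0,0,0.])).reshape(d.shape+(2,))
    c=np.dstack([p*d[...,None],d])
    w=(c-f["t"])@f["R"]
    w[d==0]=np.nan
    return w
def tool():
    s=state(); q=s["tool_rot"]; return np.array(s["tool_pos"]),Ro.from_quat([q[1],q[2],q[3],q[0]])
E
python3 - <<'E'
from h import *
print(state())
for n in ("scene","top"):
    f=grab_frame(n); cv2.imwrite(f"pics/{n}1.png",f["color"]); w=cloud(f)
    print(n,f["R"].round(3).tolist(),f["t"].round(3))
    for o in "board cone bottle tape spool needles bobbin".split():
        for r in regions_of(o,f)[:2]:
            m=r["pixels"]; P=w[m]; P=P[~np.isnan(P[:,0])]
            if len(P)<3: print(o,r["p"],r["rect"],"few");continue
            print(o,round(r["p"],2),np.round(r["rect"]),m.sum(),"med",np.median(P,0).round(4),"zmax",np.percentile(P[:,2],97).round(4))
E
```

```text
pics
{'time': 0.0, 'joint_pos': array([ 1.16599306e+00,  5.33454628e-02,  1.61428615e+00,  2.69448997e-05,
        1.47596526e+00, -1.19000876e-01]), 'joint_vel': array([-0.00111257, -0.00033728,  0.00037171, -0.00152977, -0.00050851,
       -0.00039567]), 'joint_efforts': array([-1.07468024e-04, -3.93690848e+01, -3.70170164e+01, -3.38670634e-05,
        7.21293458e-03, -2.80431166e-06]), 'tool_pos': array([0.17595592, 0.59908562, 0.23007476]), 'tool_rot': array([-2.72416726e-04,  1.42416536e-01,  9.89806307e-01, -9.64460791e-04]), 'contact_force': array([-0.21998207, -0.11991537, -0.71014146]), 'ft_torque': array([ 0.02509568,  0.04365852, -0.01300784]), 'grasp_force': 0.0, 'gripper_width': 1.0007335706778402}
scene [[0.736, -0.677, -0.006], [-0.359, -0.383, -0.851], [0.574, 0.629, -0.525]] [-0.366  0.237  1.119]
board 0.62 [198. 171.  62.  42.] 1489 med [0.5166 0.3153 0.0102] zmax 0.0144
board 0.21 [337. 238.   7.   6.] 51 med [ 0.5505 -0.2501  0.0114] zmax 0.0149
cone 0.59 [212. 139.  16.  37.] 484 med [0.6073 0.3501 0.0638] zmax 0.12
bottle 0.58 [234. 159.  16.  30.] 273 med [0.5
[... 372 characters left out ...]
  0.   2.] 19 med [ 0.5466 -0.251   0.012 ] zmax 0.015
top [[0.025, -1.0, 0.015], [-0.998, -0.026, -0.064], [0.065, -0.013, -0.998]] [-0.031  0.499  1.135]
board 0.63 [159. 174. 103.  88.] 5207 med [0.521  0.2775 0.0117] zmax 0.0161
board 0.38 [376. 175.  18.  14.] 257 med [ 0.5446 -0.3941  0.0193] zmax 0.0228
cone 0.76 [126. 142.  24.  24.] 500 med [0.6132 0.3563 0.0801] zmax 0.126
bottle 0.8 [193. 168.  14.  17.] 188 med [0.5405 0.1658 0.0892] zmax 0.1196
bottle 0.39 [328. 213.  13.  18.] 147 med [ 0.426  -0.2521  0.0114] zmax 0.0156
tape 0.81 [375. 177.  20.  18.] 275 med [ 0.5442 -0.3952  0.019 ] zmax 0.0227
needles 0.73 [329. 211.  14.  17.] 170 med [ 0.4261 -0.2521  0.0111] zmax 0.0155
```

Run:
```python
import cv2
a=cv2.imread("pics/top1.png");b=cv2.imread("pics/scene1.png")
cv2.imwrite("pics/v1.png",cv2.resize(a[90:290,80:440],(800,444),interpolation=cv2.INTER_CUBIC))
cv2.imwrite("pics/v2.png",cv2.resize(b[90:310,150:430],(760,597),interpolation=cv2.INTER_CUBIC))
```

```text
(no output)
```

View pics/v1.png

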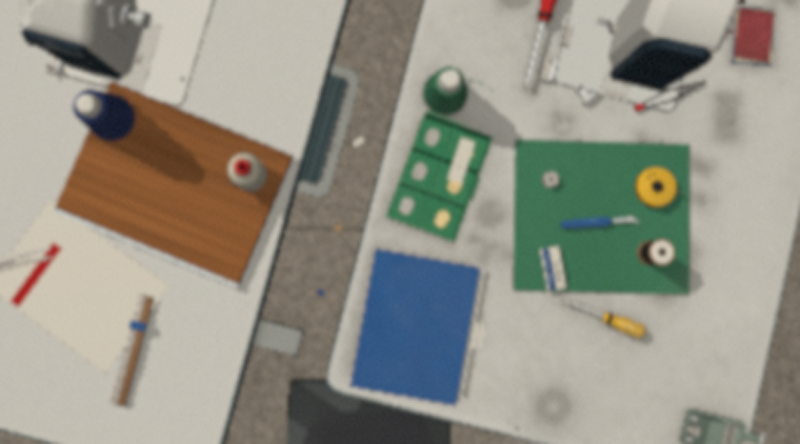

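View pics/v2.png

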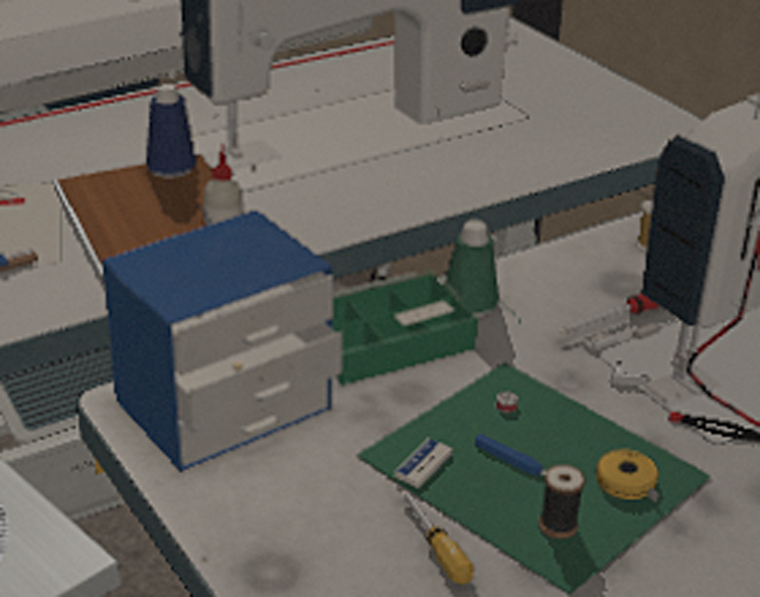

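The top view shows the board at left with the cone at the back left (crop 100,110) and the bottle at the right (245,170). The tape (657,187), spool (657,250), bobbin (550,180) and needles (553,268) are on the mat. The scene view shows a tall blue cabinet and a green cone between the two tables, so I'll check heights for transit.

Run:
```python
from h import *
H={}
for n in ("top","scene"):
    w=cloud(grab_frame(n)).reshape(-1,3); w=w[~np.isnan(w[:,0])]
    for x,y,z in w:
        k=(int(x//.1),int(y//.1)); H.setdefault(k,[]).append(z)
print("cols y:",[round(.1*j,1) for j in range(6,-8,-1)])
for i in range(9,-1,-1):
    print("x%.1f"%(i*.1),[round(float(np.percentile(H[(i,j)],99.5)),2) if (i,j) in H else None for j in range(6,-8,-1)])
p,R=tool(); print(R.as_matrix().round(3).tolist())
f=grab_frame("wrist"); print("cam in tool",(R.inv().as_matrix()@((-f["R"].T@f["t"])-p)).round(3),(f["R"]@R.as_matrix()).round(3).tolist(),f["fx"])
```

```text
cols y: [0.6, 0.5, 0.4, 0.3, 0.2, 0.1, 0.0, -0.1, -0.2, -0.3, -0.4, -0.5, -0.6, -0.7]
x0.9 [0.0, 0.0, 0.49, 0.49, 0.3, 0.01, 0.01, 0.0, 0.06, 0.01, 0.61, 0.62, 0.01, 0.02]
x0.8 [0.0, 0.0, 0.0, 0.3, 0.3, 0.01, 0.01, 0.01, 0.01, 0.6, 0.6, 0.6, 0.01, 0.01]
x0.7 [0.0, 0.01, 0.59, 0.59, 0.6, 0.6, 0.61, 0.61, 0.61, 0.61, 0.61, 0.61, 0.6, 0.01]
x0.6 [0.0, 0.0, 0.12, 0.28, 0.24, 0.01, 0.0, 0.1, 0.1, 0.01, 0.28, 0.22, 0.01, 0.01]
x0.5 [0.01, 0.0, 0.02, 0.1, 0.02, 0.13, 0.0, 0.04, 0.05, 0.01, 0.02, 0.02, 0.01, 0.0]
x0.4 [0.01, 0.01, 0.01, 0.02, 0.02, 0.02, 0.16, 0.17, 0.17, 0.02, 0.06, 0.06, 0.0, 0.0]
x0.3 [0.01, 0.01, 0.01, 0.02, 0.01, 0.01, 0.17, 0.17, 0.17, 0.01, 0.02, 0.01, 0.0, -0.08]
x0.2 [0.0, 0.55, 0.01, 0.01, 0.01, 0.0, 0.17, 0.17, 0.17, 0.0, 0.0, 0.07, 0.05, None]
x0.1 [0.45, 0.56, 0.56, 0.57, 0.0, 0.0, 0.01, 0.01, 0.0, 0.0, 0.0, 0.06, 0.04, None]
x0.0 [None, 0.49, 0.5, 0.55, 0.57, 0.58, 0.65, 0.32, 0.01, -0.75, -0.75, -0.75, -0.76, None]
[[-0.959, 0.282, 0.0], [0.282, 0.959, -0.0], [-0.0, 0.0, -1.0]]
cam in tool [ 0.081 -0.    -0.141] [[-0.0, 1.0, -0.001], [-0.948, -0.0, -0.317], [-0.317, 0.001, 0.948]] 286.822218353024
```

Emit:
jog_arm --moves '[[[8.5,-2.8,-2.0,-0.4,0,0,0],[8.5,-2.8,-2.0,-0.4,0,0,0],[8.5,-2.8,-2.0,-0.4,0,0,0],[8.5,-2.8,-2.0,-0.4,0,0,0],[8.5,-2.8,-2.0,-0.4,0,0,0],[8.5,-2.8,-2.0,-0.4,0,0,0],[8.5,-2.8,-2.0,-0.4,0,0,0],[8.5,-2.8,-2.0,-0.4,0,0,0],[8.5,-2.8,-2.0,-0.4,0,0,0],[8.5,-2.8,-2.0,-0.4,0,0,0],[8.5,-2.8,-2.0,-0.4,0,0,0],[8.5,-2.8,-2.0,-0.4,0,0,0],[8.5,0,0,0,0,0,0],[8.5,0,0,0,0,0,0]]]'

```text
time: 2.12
tool_pos: [0.4318, 0.2736, 0.2797]
tool_rot: [0.0, 0.144, 0.99, 0.0]
contact_force: [-0.3, 0.2, 0.5]
gripper_width: 0.993
grasp_force: 0.0
```

```bash
cat >> h.py <<'E'
def circ(P):  # centre from minEnclosing of xy, robust
    c,r=cv2.minEnclosingCircle(P[:,:2].astype(np.float32)); return np.array(c).round(4),round(float(r),4)
def see(cam,names,png=None):
    f=grab_frame(cam); w=cloud(f)
    if png: cv2.imwrite(png,f["color"])
    out={}
    for o in names:
        r=regions_of(o,f)
        if not r: print(o,"none"); continue
        r=r[0]; P=w[r["pixels"]]; P=P[~np.isnan(P[:,0])]; out[o]=P
        print(o,round(r["p"],2),np.round(r["rect"]),"med",np.median(P,0).round(4),"z",np.percentile(P[:,2],[3,50,97]).round(4))
    return f,w,out
E
python3 - <<'E'
from h import *
print(tool()[0])
f,w,o=see("wrist",["board","cone","bottle"],"pics/w1.png")
np.savez("w1.npz",w=w,c=f["color"],**o)
for n in ("cone","bottle"):
    P=o[n]
    for lo,hi in((.02,.04),(.04,.07),(.07,.095),(.1,.15)):
        Q=P[(P[:,2]>lo)&(P[:,2]<hi)]
        if len(Q)>10:
            from scipy.optimize import least_squares
            s=least_squares(lambda a:np.hypot(Q[:,0]-a[0],Q[:,1]-a[1])-a[2],[*Q[:,:2].mean(0)+[.02,0],.03],loss="soft_l1",f_scale=.002).x
            print(n,lo,hi,len(Q),s.round(4))
m=(w[...,2]>.008)&(w[...,2]<.018)
P=w[m&(np.abs(w[...,0]-.53)<.2)&(np.abs(w[...,1]-.27)<.2)]
rc=cv2.minAreaRect(P[:,:2].astype(np.float32)); print(rc)
T=cloud(grab_frame("top")).reshape(-1,3); T=T[(T[:,2]>.15)&(np.abs(T[:,1]-.3)<.25)&(T[:,0]>.5)]
print("machine min x",T[:,0].min(), T[T[:,0].argmin()])
E
```

```text
[0.43181246 0.27356743 0.27968169]
board 0.97 [287. 212. 194. 132.] med [0.5138 0.2823 0.0103] z [0.0085 0.0103 0.0119]
cone 0.73 [352. 256.  51.  40.] med [0.5986 0.3675 0.0365] z [0.0168 0.0365 0.0716]
bottle 0.93 [213. 266.  33.  64.] med [0.537  0.1786 0.0821] z [0.0216 0.0821 0.1228]
cone 0.02 0.04 377 [0.6229 0.3698 0.0317]
cone 0.04 0.07 308 [0.6218 0.369  0.0284]
cone 0.07 0.095 16 [0.6267 0.3658 0.0316]
bottle 0.02 0.04 169 [0.547  0.173  0.0223]
bottle 0.04 0.07 342 [0.5474 0.1723 0.0225]
bottle 0.07 0.095 622 [0.5459 0.1723 0.0172]
bottle 0.1 0.15 296 [0.5499 0.1703 0.0081]
((0.5241541266441345, 0.336107075214386), (0.39275652170181274, 0.3213372528553009), 57.45262145996094)
machine min x 0.648564956449723 [0.64856496 0.33292047 0.21631276]
```

View pics/w1.png

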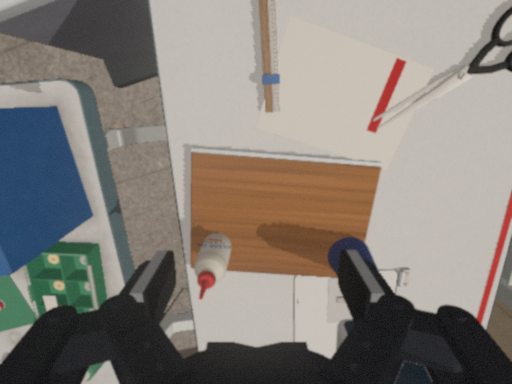

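The wrist view shows the board (rail at rows 150–162), the bottle at (213,266) and the cone at (350,256), partly behind a finger. The circle fits give a spacing of 210.3 mm, which matches the given 210.

Run:
```python
from h import *
z=np.load("w1.npz"); P=z["board"]; P=P[(P[:,2]>.005)&(P[:,2]<.016)]
th=-.3647; ex=np.array([np.cos(th),np.sin(th)]); ey=np.array([-ex[1],ex[0]])
u=P[:,:2]@ex; v=P[:,:2]@ey
# front edge per v bin
vs=np.linspace(v.min()+.01,v.max()-.01,25); E=[]
for a in vs:
    k=np.abs(v-a)<.006
    if k.sum()>5: E.append((a,np.percentile(u[k],1)))
E=np.array(E); c=np.polyfit(E[:,0],E[:,1],1); print("front edge slope",c, "yaw est",th-np.arctan(c[0]), np.std(E[:,1]-np.polyval(c,E[:,0])))
C=np.array([.622,.3693]);B=np.array([.547,.1726])
print("cone u,v",C@ex,C@ey,"bottle",B@ex,B@ey,"board v range",v.min(),v.max(),"u",u.min(),u.max())
print("tape",(C+B)/2,"bobbin",C-.1*ex,"needles",B-.1*ex)
```

```text
front edge slope [0.00159363 0.29853019] yaw est -0.36629362858399056 0.00033008963343240987
cone u,v 0.44937368308723846 0.5668595795685296 bottle 0.4494631732153028 0.35634620234153014 board v range 0.31316282949367524 0.5940734738814687 u 0.2978930805657261 0.4982059493385417
tape [0.5845  0.27095] bobbin [0.52857692 0.4049669 ] needles [0.45357692 0.2082669 ]
```

Emit:
jog_arm --moves '[[[8.5,1.0,-3.8,0,0,0,0],[8.5,1.0,-3.8,0,0,0,0],[8.5,1.0,-3.8,0,0,0,0],[8.5,1.0,-3.8,0,0,0,0],[8.5,1.0,-3.8,0,0,0,0],[8.5,1.0,-3.8,0,0,0,0],[8.5,1.0,-3.8,0,0,0,0],[8.5,1.0,-3.8,0,0,0,0],[8.5,1.0,-3.8,0,0,0,0],[8.5,1.0,-3.8,0,0,0,0],[8.5,1.0,-3.8,0,0,0,0],[8.5,1.0,-3.8,0,0,0,0],[8.5,1.0,-3.8,0,0,0,0],[8.5,1.0,-3.8,0,0,0,0],[8.5,1.0,-3.8,0,0,0,0],[8.5,1.0,-3.8,0,0,0,0],[8.5,0,0,0,0,0,0],[8.5,0,0,0,0,0,0]]]'

```text
time: 3.87
tool_pos: [0.1323, -0.2709, 0.2845]
tool_rot: [-0.01, 0.144, 0.989, 0.002]
contact_force: [0.0, 0.5, 0.1]
gripper_width: 0.994
grasp_force: 0.0
```

Run:
```python
from h import *
print(tool()[0],tool()[1].as_matrix().round(3).tolist())
f,w,o=see("wrist",["tape","spool","needles","bobbin"],"pics/w2.png")
for n,lo in (("tape",.016),("spool",.052),("needles",.009),("bobbin",.009)):
    if n in o:
        P=o[n];Q=P[(P[:,2]>lo)]
        if len(Q)>5: print(n,len(Q),circ(Q),cv2.minAreaRect(Q[:,:2].astype(np.float32)))
```

```text
[ 0.13227363 -0.27087618  0.28450244] [[-0.958, 0.286, -0.02], [0.286, 0.958, 0.008], [0.021, 0.002, -1.0]]
tape none
spool 0.54 [248. 341.  20.  13.] med [ 0.4404 -0.3824  0.0077] z [0.0015 0.0077 0.0208]
needles 0.8 [314. 312.  24.  31.] med [ 0.4257 -0.2524  0.0094] z [0.0019 0.0094 0.011 ]
bobbin none
needles 321 (array([ 0.4275, -0.2522]), 0.0322) ((0.4275582730770111, -0.2524056136608124), (0.061421338468790054, 0.025280404835939407), 11.32291030883789)
```

View pics/w2.png

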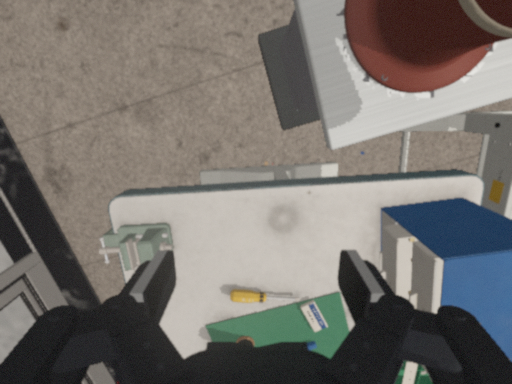

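The image top points towards the robot, so I went too far back: only the needles (314,312) show properly. I'll go forward over the mat.

```bash
cat >> h.py <<'E'
def goto(x,y,z,a=None):
    """a: world angle of tool y axis (mod pi). prints turn (tool) then shift in tool axes after turn, cm"""
    p,R=tool(); M=R.as_matrix()
    cur=np.arctan2(M[1,1],M[0,1])
    if a is None: a=cur
    else: a=cur+(a-cur+np.pi/2)%np.pi-np.pi/2
    D=np.array([[-np.sin(a),np.cos(a),0],[np.cos(a),np.sin(a),0],[0,0,-1]])
    # tool y=(cos a,sin a,0), z=down, x=y×z
    yv=np.array([np.cos(a),np.sin(a),0]); zv=np.array([0,0,-1.]); D=np.stack([np.cross(yv,zv),yv,zv],1)
    print("pos",p.round(4),"yaw",round(cur,3),"j6",state()["joint_pos"][5].round(2),"turn",Ro.from_matrix(M.T@D).as_rotvec().round(3),"shift cm",(100*D.T@(np.array([x,y,z])-p)).round(2))
E
python3 -c "
from h import *
goto(.42,-.33,.27,np.pi/2)"
```

```text
pos [ 0.1343 -0.2695  0.2852] yaw 1.289 j6 -2.63 turn [ 0.002 -0.02  -0.282] shift cm [-28.57  -6.05   1.52]
```

Emit:
jog_arm --moves '[[[8.5,0,0,0,0,-0.02,-0.042],[8.5,-3.57,-0.8,0.2,0,0,0],[8.5,-3.57,-0.8,0.2,0,0,0],[8.5,-3.57,-0.8,0.2,0,0,0],[8.5,-3.57,-0.8,0.2,0,0,0],[8.5,-3.57,-0.8,0.2,0,0,0],[8.5,-3.57,-0.8,0.2,0,0,0],[8.5,-3.57,-0.8,0.2,0,0,0],[8.5,-3.57,-0.8,0.2,0,0,0],[8.5,0,0,0,0,0,-0.12],[8.5,0,0,0,0,0,-0.12],[8.5,0,0,0,0,0,0],[8.5,0,0,0,0,0,0]]]'

```text
time: 5.2
tool_pos: [0.396, -0.4001, 0.2691]
tool_rot: [-0.0, 0.002, 1.0, -0.0]
contact_force: [-0.1, -0.2, -0.1]
gripper_width: 0.997
grasp_force: 0.0
```

Run:
```python
from h import *
goto(.42,-.33,.27,np.pi/2)
f,w,o=see("wrist",["tape","spool","needles","bobbin"],"pics/w3.png")
for n,lo in (("tape",.016),("spool",.052),("needles",.009),("bobbin",.009)):
    if n in o:
        P=o[n];Q=P[(P[:,2]>lo)]
        if len(Q)>5: print(n,len(Q),circ(Q),cv2.minAreaRect(Q[:,:2].astype(np.float32)))
```

```text
pos [ 0.396  -0.4001  0.2691] yaw 1.567 j6 -2.49 turn [-0.    -0.    -0.004] shift cm [-2.4   7.01 -0.09]
tape 0.8 [257. 252.  39.  36.] med [ 0.5408 -0.397   0.017 ] z [0.0044 0.017  0.0187]
spool 0.82 [267. 204.  28.  37.] med [ 0.4487 -0.3897  0.0558] z [0.0018 0.0558 0.0578]
needles 0.82 [358. 178.  25.  40.] med [ 0.4267 -0.2535  0.0095] z [0.0018 0.0095 0.0111]
bobbin none
tape 776 (array([ 0.5452, -0.3957]), 0.0277) ((0.5450886487960815, -0.39602136611938477), (0.05251016095280647, 0.05242951214313507), 20.725601196289062)
spool 465 (array([ 0.4544, -0.3894]), 0.0174) ((0.4539669454097748, -0.3894704282283783), (0.03255234286189079, 0.03393997624516487), 17.24747657775879)
needles 537 (array([ 0.4276, -0.2533]), 0.0307) ((0.42779409885406494, -0.2530439496040344), (0.05775251239538193, 0.026209790259599686), 11.320342063903809)
```

View pics/w3.png

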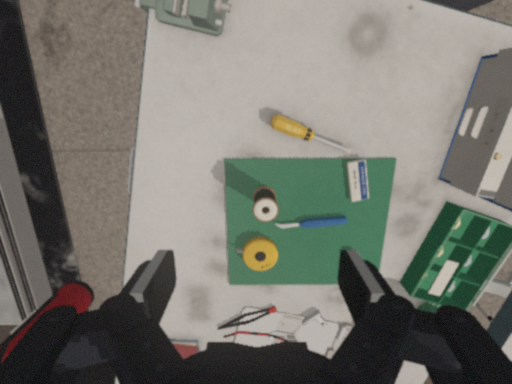

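The wrist view shows the tape at (260,254) with its blade to the left (world −y), the spool at (265,208) and the needles at (358,180). The bobbin is hidden behind a finger. Tape first: blade direction and clearance to the machine.

Run:
```python
from h import *
f,w,o=see("wrist",["tape"])
P=o["tape"]; c=np.array([.5452,-.3957]); d=P[:,:2]-c; r=np.hypot(*d.T); k=(r>.029)&(r<.04); print("blade dirs",np.degrees(np.arctan2(d[k,1],d[k,0])).round(),P[k,2].round(3))
T=cloud(grab_frame("top")).reshape(-1,3)
for lo,hi in((-.5,-.45),(-.45,-.4),(-.4,-.35),(-.35,-.3)):
    Q=T[(T[:,2]>.08)&(T[:,2]<.5)&(T[:,0]>.5)&(T[:,1]>lo)&(T[:,1]<hi)]
    if len(Q): print(lo,Q[Q[:,0].argmin()].round(3))
goto(.5452,-.3957,.10,0.0)
```

```text
tape 0.86 [258. 254.  44.  32.] med [ 0.5408 -0.3968  0.017 ] z [0.007  0.017  0.0186]
blade dirs [-101. -101. -100. -101. -101.  -99. -100. -101. -100. -101. -101.  -98.
 -100. -101. -101. -100. -101. -101.  -99.   64.   54.   20.   11.] [0.005 0.009 0.008 0.008 0.007 0.005 0.006 0.012 0.011 0.011 0.011 0.008
 0.008 0.015 0.014 0.013 0.013 0.012 0.014 0.001 0.002 0.002 0.001]
-0.45 [ 0.697 -0.401  0.233]
-0.4 [ 0.659 -0.367  0.14 ]
-0.35 [ 0.662 -0.348  0.252]
pos [ 0.3947 -0.4013  0.2692] yaw 1.566 j6 -2.49 turn [-0.     0.     1.566] shift cm [ 0.56 15.05 16.92]
```

Emit:
jog_arm --moves '[[[8.5,0,0,0,0,0,0.12],[8.5,0,0,0,0,0,0.12],[8.5,0,0,0,0,0,0.12],[8.5,0,0,0,0,0,0.12],[8.5,0,0,0,0,0,0.12],[8.5,0,0,0,0,0,0.12],[8.5,0,0,0,0,0,0.12],[8.5,0,0,0,0,0,0.12],[8.5,0,0,0,0,0,0.12],[8.5,0,0,0,0,0,0.12],[8.5,0,0,0,0,0,0.12],[8.5,0,0,0,0,0,0.12],[8.5,0,0,0,0,0,0.12],[8.5,0,0,0,0,0,0.12],[8.5,0,0,0,0,0,0],[8.5,0,0,0,0,0,0]]]'

```text
time: 6.93
tool_pos: [0.3947, -0.4014, 0.2689]
tool_rot: [-0.0, 0.745, 0.667, -0.0]
contact_force: [-0.0, -0.1, -0.3]
gripper_width: 0.997
grasp_force: 0.0
```

Run:
```python
from h import *
goto(.5455,-.3957,.10)
```

```text
pos [ 0.3947 -0.4014  0.2689] yaw -0.111 j6 -0.82 turn [-0. -0. -0.] shift cm [ 2.23 14.92 16.89]
```

Emit:
jog_arm --moves '[[[8.5,0.45,2.98,1.9,0,0,0],[8.5,0.45,2.98,1.9,0,0,0],[8.5,0.45,2.98,1.9,0,0,0],[8.5,0.45,2.98,1.9,0,0,0],[8.5,0.43,3.0,1.9,0,0,0],[8.5,0,0,2.5,0,0,0],[8.5,0,0,2.5,0,0,0],[8.5,0,0,2.5,0,0,0],[8.5,0,0,0,0,0,0],[8.5,0,0,0,0,0,0]]]'

```text
time: 7.77
tool_pos: [0.5446, -0.3951, 0.097]
tool_rot: [-0.002, 0.745, 0.667, -0.0]
contact_force: [0.8, -0.0, 0.9]
gripper_width: 0.995
grasp_force: 0.0
```

Run:
```python
from h import *
goto(.5455,-.3957,.005)
f,w,o=see("wrist",["tape"],"pics/w4.png"); 
if "tape" in o:
    P=o["tape"]; Q=P[P[:,2]>.016]; print(len(Q),circ(Q))
f,w,o=see("top",["tape"])
if "tape" in o:
    P=o["tape"]; Q=P[P[:,2]>.016]; print(len(Q),circ(Q))
```

```text
pos [ 0.5446 -0.3951  0.097 ] yaw -0.111 j6 -0.63 turn [-0.004 -0.003 -0.   ] shift cm [-0.05  0.1   9.2 ]
tape 0.58 [257. 206.  69.  74.] med [ 0.5467 -0.3928  0.0172] z [0.013  0.0172 0.0186]
2947 (array([ 0.5463, -0.3953]), 0.0273)
tape 0.63 [375. 175.  20.  16.] med [ 0.5477 -0.3895  0.0184] z [0.0018 0.0184 0.0259]
187 (array([ 0.5238, -0.3456]), 0.0822)
```

View pics/w4.png

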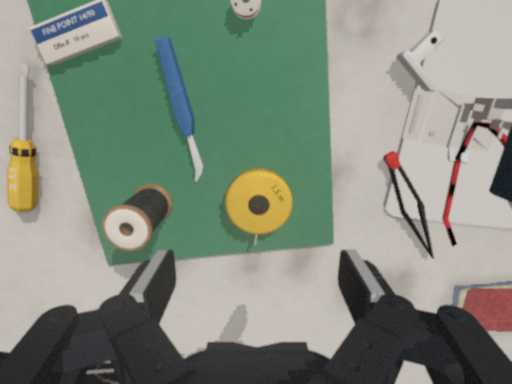

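The tape is centred between the fingers at (259,202), and the spool clears the left finger. Descending.

Emit:
jog_arm --moves '[[[8.5,-0.05,0.15,2.3,0,0,0],[8.5,0,0,2.3,0,0,0],[8.5,0,0,2.3,0,0,0],[8.5,0,0,1.5,0,0,0],[8.5,0,0,0.8,0,0,0],[8.5,0,0,0,0,0,0],[8.5,0,0,0,0,0,0],[4.5,0,0,0,0,0,0],[4.5,0,0,0,0,0,0],[4.5,0,0,0,0,0,0],[4.5,0,0,0,0,0,0],[4.5,0,0,0,0,0,0],[4.5,0,0,0,0,0,0]]]'

```text
time: 9.05
tool_pos: [0.5483, -0.3979, 0.0096]
tool_rot: [0.002, 0.746, 0.666, 0.0]
contact_force: [-0.9, 0.3, 6.2]
gripper_width: 0.594
grasp_force: 61.4
```

Emit:
jog_arm --moves '[[[4.5,0,0,-0.5,0,0,0],[4.5,0,0,-1.0,0,0,0],[4.5,0,0,-2.0,0,0,0],[4.5,0,0,-3.0,0,0,0],[4.5,0,0,-3.0,0,0,0],[4.5,0,0,0,0,0,0],[4.5,0,0,0,0,0,0]]]'

```text
time: 9.63
tool_pos: [0.5486, -0.398, 0.106]
tool_rot: [0.003, 0.746, 0.666, 0.0]
contact_force: [-0.2, 0.2, -0.4]
gripper_width: 0.588
grasp_force: 61.9
```

Run:
```python
from h import *
p,R=tool(); print(p,state()["contact_force"].round(1),state()["gripper_width"])
f,w,o=see("wrist",["tape"],"pics/w5.png"); 
if "tape" in o:
    P=o["tape"]; Q=(P-p)@R.as_matrix(); print("tool frame med",np.median(Q,0).round(4),np.percentile(Q,[2,98],0).round(4), "circ",circ(Q[Q[:,2]<np.percentile(Q[:,2],60)]))
```

```text
[ 0.54862546 -0.39803043  0.10595809] [-0.2  0.2 -0.4] 0.5877071941280677
tape 0.74 [256. 258. 100. 115.] med [ 0.5497 -0.3919  0.1133] z [0.1051 0.1133 0.1146]
tool frame med [ 0.0062  0.0005 -0.0074] [[-0.0222 -0.0229 -0.0088]
 [ 0.0283  0.0241  0.0027]] circ (array([0.0022, 0.0005]), 0.0268)
```

View pics/w5.png

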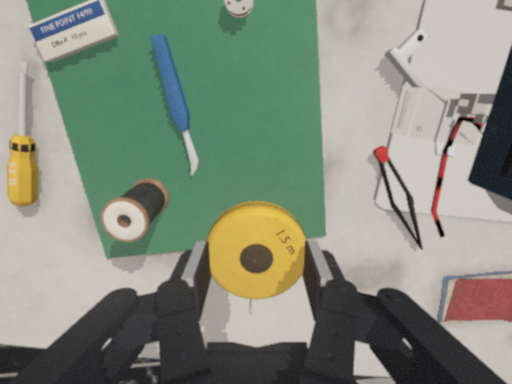

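The tape is held level between the pads, its top centre 2.4 mm off along tool x. Lifting and turning so the camera faces the board's front when placing.

Emit:
jog_arm --moves '[[[4.5,0,0,-1.5,0,0,-0.12],[4.5,0,0,-1.5,0,0,-0.12],[4.5,0,0,-1.5,0,0,-0.12],[4.5,0,0,-1.5,0,0,-0.12],[4.5,0,0,-1.5,0,0,-0.12],[4.5,0,0,-1.5,0,0,-0.12],[4.5,0,0,-1.5,0,0,-0.12],[4.5,0,0,-1.5,0,0,-0.12],[4.5,0,0,-1.5,0,0,-0.12],[4.5,0,0,-1.5,0,0,-0.12],[4.5,0,0,-1.5,0,0,-0.116],[4.5,0,0,0,0,0,0],[4.5,0,0,0,0,0,0]]]'

```text
time: 10.82
tool_pos: [0.547, -0.3966, 0.2659]
tool_rot: [-0.001, 0.184, 0.983, 0.0]
contact_force: [0.2, -0.3, -0.5]
gripper_width: 0.583
grasp_force: 62.0
```

Run:
```python
from h import *
goto(.54,.252,.25,1.205)
```

```text
pos [ 0.547  -0.3966  0.2659] yaw 1.2 j6 -1.94 turn [ 0.    -0.001 -0.005] shift cm [23.85 60.32  1.59]
```

Emit:
jog_arm --moves '[[[4.5,1.32,3.35,0.08,0,0,0],[4.5,1.32,3.35,0.08,0,0,0],[4.5,1.32,3.35,0.08,0,0,0],[4.5,1.32,3.35,0.08,0,0,0],[4.5,1.32,3.35,0.08,0,0,0],[4.5,1.32,3.35,0.08,0,0,0],[4.5,1.32,3.35,0.08,0,0,0],[4.5,1.32,3.35,0.08,0,0,0],[4.5,1.32,3.35,0.08,0,0,0],[4.5,1.32,3.35,0.08,0,0,0],[4.5,1.32,3.35,0.08,0,0,0],[4.5,1.32,3.35,0.08,0,0,0],[4.5,1.32,3.35,0.08,0,0,0],[4.5,1.32,3.35,0.08,0,0,0],[4.5,1.32,3.35,0.08,0,0,0],[4.5,1.32,3.35,0.08,0,0,0],[4.5,1.32,3.35,0.08,0,0,0],[4.5,1.32,3.35,0.08,0,0,0],[4.5,0,0,0,0,0,0],[4.5,0,0,0,0,0,0]]]'

```text
time: 12.48
tool_pos: [0.5407, 0.2527, 0.2495]
tool_rot: [-0.002, 0.182, 0.983, -0.001]
contact_force: [0.4, -0.6, -0.1]
gripper_width: 0.587
grasp_force: 62.1
```

```bash
cat >> h.py <<'E'
from scipy.optimize import least_squares
def cyl(P,lo,hi,r,g):
    Q=P[(P[:,2]>lo)&(P[:,2]<hi)]
    s=least_squares(lambda a:np.hypot(Q[:,0]-a[0],Q[:,1]-a[1])-r,g,loss="soft_l1",f_scale=.002)
    return s.x.round(4),len(Q)
YAW=-.3655; EX=np.array([np.cos(YAW),np.sin(YAW)]); EY=np.array([-EX[1],EX[0]])
E
python3 - <<'E'
from h import *
p,R=tool()
f,w,o=see("wrist",["cone","bottle","tape"],"pics/w6.png")
print("cone",cyl(o["cone"],.02,.035,.032,[.622,.369]) if "cone" in o else 0,"bottle",cyl(o["bottle"],.02,.08,.023,[.547,.172]) if "bottle" in o else 0)
P=o["tape"]; Q=(P-p)@R.as_matrix(); print(np.median(Q,0).round(4),circ(Q[Q[:,2]<np.percentile(Q[:,2],60)]))
u=np.array([.0024,.0005,0])@R.as_matrix().T  # tape centre offset
t=np.array([.5845,.27095])-u[:2]; print(t)
goto(*t,.06,YAW+np.pi/2)
E
```

```text
cone 0.82 [371. 199.  67.  69.] med [0.6081 0.3617 0.0901] z [0.0226 0.0901 0.1245]
bottle 0.87 [201. 202.  43.  55.] med [0.5414 0.1802 0.0851] z [0.0173 0.0851 0.1261]
tape 0.71 [256. 258. 101. 109.] med [0.5354 0.2544 0.257 ] z [0.2495 0.257  0.2582]
cone (array([0.6237, 0.3695]), 303) bottle (array([0.549 , 0.1714]), 612)
[ 0.0058 -0.0003 -0.0075] (array([ 0.0014, -0.0003]), 0.0268)
[0.58656104 0.26962258]
pos [0.542  0.2503 0.2515] yaw 1.201 j6 -0.89 turn [-0.001 -0.001 -0.005] shift cm [-3.47  3.4  19.15]
```

View pics/w6.png

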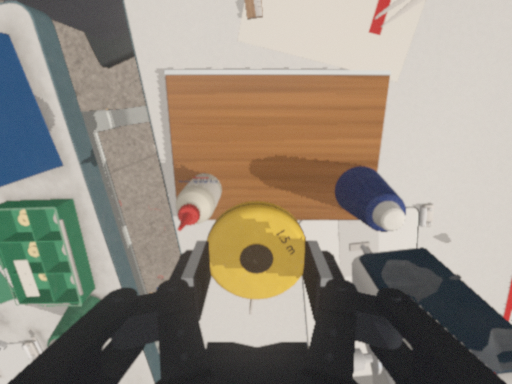

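The wrist view shows the bottle (201,202), the cone (371,199) and the held tape (256,258). A dark machine head sits behind the cone (430,300). I'll check clearance around the placing spot.

Run:
```python
from h import *
p,R=tool(); Rm=R.as_matrix(); T=np.array([.586,.269,.019])
for n in ("wrist","top","scene"):
    w=cloud(grab_frame(n)).reshape(-1,3); w=w[~np.isnan(w[:,0])]
    q=(w-p)@Rm   # drop gripper/arm itself
    k=(w[:,2]>.07)&(w[:,2]<.45)&(w[:,0]>.45)&~((np.abs(q[:,0])<.13)&(np.abs(q[:,1])<.12)&(q[:,2]<.03))
    w=w[k]; 
    for nm,c in(("cone",[.623,.369]),("b",[.548,.172])): w=w[np.hypot(*(w[:,:2]-c).T)>.036]
    d=(w-T)@Rm
    k=np.hypot(d[:,0],d[:,1])<.12
    d=d[k]
    if len(d):
        i=np.argsort(np.hypot(d[:,0],d[:,1]))[:200:25]; print(n,len(d)); print(np.c_[d[i],w[k][i]].round(3))
goto(.5865,.2693,.06,YAW+np.pi/2)
```

```text
wrist 4060
[[-0.037  0.081 -0.165  0.65   0.332  0.184]
 [-0.037  0.084 -0.145  0.651  0.334  0.164]
 [-0.045  0.08  -0.137  0.657  0.327  0.156]
 [-0.037  0.084 -0.161  0.651  0.334  0.18 ]
 [-0.043  0.081 -0.13   0.656  0.329  0.148]
 [-0.036  0.085 -0.147  0.651  0.335  0.166]
 [-0.044  0.081 -0.096  0.657  0.328  0.115]
 [-0.037  0.085 -0.163  0.651  0.335  0.182]]
top 248
[[-0.064  0.075 -0.1    0.673  0.316  0.119]
 [-0.071  0.076 -0.128  0.68   0.314  0.147]
 [-0.074  0.077 -0.117  0.683  0.315  0.136]
 [-0.077  0.077 -0.15   0.686  0.313  0.168]
 [-0.078  0.077 -0.133  0.687  0.313  0.152]
 [-0.079  0.079 -0.149  0.689  0.314  0.167]
 [-0.067  0.092 -0.253  0.682  0.33   0.271]
 [-0.067  0.094 -0.259  0.683  0.333  0.278]]
scene 656
[[-0.044  0.072 -0.167  0.653  0.321  0.186]
 [-0.053  0.071 -0.145  0.662  0.316  0.164]
 [-0.041  0.081 -0.103  0.653  0.33   0.122]
 [-0.043  0.08  -0.182  0.656  0.328  0.201]
 [-0.06   0.07  -0.144  0.667  0.313  0.163]
 [-0.044  0.083 -0.171  0.657  0.33   0.19 ]
 [-0.054  0.077 -0.12   0.665  0.322  0.139]
 [-0.058  0.076 -0.135  0.668  0.319  0.154]]
pos [0.5424 0.2504 0.2525] yaw 1.201 j6 -0.89 turn [-0.    -0.    -0.004] shift cm [-3.45  3.34 19.25]
```

Emit:
jog_arm --moves '[[[4.5,-0.9,0.84,2.0,0,0,-0.004],[4.5,-0.85,0.84,2.0,0,0,0],[4.5,-0.85,0.83,2.0,0,0,0],[4.5,-0.85,0.83,2.0,0,0,0],[4.5,0,0,2.0,0,0,0],[4.5,0,0,2.0,0,0,0],[4.5,0,0,2.0,0,0,0],[4.5,0,0,2.0,0,0,0],[4.5,0,0,1.6,0,0,0],[4.5,0,0,1.0,0,0,0],[4.5,0,0,0,0,0,0],[4.5,0,0,0,0,0,0],[4.5,0,0,0,0,0,0]]]'

```text
time: 13.92
tool_pos: [0.5873, 0.2705, 0.0681]
tool_rot: [0.001, 0.181, 0.983, 0.001]
contact_force: [0.7, -0.8, -0.5]
gripper_width: 0.584
grasp_force: 62.1
```

Run:
```python
from h import *
f,w,o=see("wrist",["cone","bottle","tape"])
p,R=tool()
P=o["tape"]; Q=(P-p)@R.as_matrix(); print(circ(Q[Q[:,2]<np.percentile(Q[:,2],60)]))
for n,c,r in(("cone",[.623,.3695],.032),("bottle",[.548,.172],.023)):
    if n in o and (o[n][:,2]>.02).sum()>30: print(n,cyl(o[n],.02,.035 if n=="cone" else .08,r,c))
goto(.5865,.2693,.0195,YAW+np.pi/2)
```

```text
cone 0.87 [434. 254. 156. 177.] med [0.6052 0.3577 0.0863] z [0.0214 0.0863 0.1213]
bottle 0.93 [ 73. 251. 139. 132.] med [0.5439 0.1843 0.0824] z [0.0205 0.0824 0.1093]
tape 0.59 [257. 253. 100. 106.] med [0.5819 0.2721 0.0756] z [0.0678 0.0756 0.0769]
(array([ 0.0011, -0.0006]), 0.0265)
cone (array([0.6233, 0.3696]), 1333)
bottle (array([0.5481, 0.1715]), 4959)
pos [0.5871 0.2706 0.068 ] yaw 1.207 j6 -0.89 turn [0.002 0.002 0.002] shift cm [ 0.01 -0.15  4.85]
```

Emit:
jog_arm --moves '[[[4.5,0,-0.06,1.2,0,0,0],[4.5,0,0,1.2,0,0,0],[4.5,0,0,1.2,0,0,0],[4.5,0,0,0.9,0,0,0],[4.5,0,0,0.4,0,0,0],[4.5,0,0,0,0,0,0],[4.5,0,0,0,0,0,0],[4.5,0,0,0,0,0,0]]]'

```text
time: 14.78
tool_pos: [0.5854, 0.2693, 0.0182]
tool_rot: [-0.001, 0.181, 0.984, -0.001]
contact_force: [-4.7, -3.2, 12.1]
gripper_width: 0.584
grasp_force: 68.7
```

Emit:
jog_arm --moves '[[[5.4,0,0,-0.1,0,0,0],[5.8,0,0,0,0,0,0],[6.4,0,0,0,0,0,0],[7.2,0,0,0,0,0,0],[7.2,0,0,0,0,0,0],[7.2,0,0,0,0,0,0],[7.2,0,0,-1.0,0,0,0],[7.2,0,0,-2.0,0,0,0],[7.2,0,0,-3.0,0,0,0],[7.2,0,0,-3.0,0,0,0],[7.2,0,0,0,0,0,0],[7.2,0,0,0,0,0,0]]]'

```text
time: 15.78
tool_pos: [0.5882, 0.2705, 0.1127]
tool_rot: [0.003, 0.181, 0.983, 0.002]
contact_force: [1.1, 1.1, -0.0]
gripper_width: 0.842
grasp_force: 0.0
```

```bash
cat > chk.py <<'E'
from h import *
f,w,o=see("wrist",["cone","bottle","tape"],"pics/w7.png")
c=cyl(o["cone"],.02,.035,.032,[.623,.3695])[0]; b=cyl(o["bottle"],.02,.08,.023,[.548,.172])[0]
P=o["tape"]; Q=P[(P[:,2]>.025)&(P[:,2]<.034)]; t,r=circ(Q); d=c-b
print("cone",c,"bottle",b,"tape",t,r,len(Q),"minus mid",(t-(c+b)/2)*1000,"sep",np.hypot(*d),"yaw",-np.arctan2(d[0],d[1]))
E
python3 - <<'E'
exec(open("chk.py").read())
goto(.454,-.3895,.28,.3)
E
```

```text
cone 0.86 [408. 215. 142. 127.] med [0.6087 0.361  0.0967] z [0.0219 0.0967 0.1245]
bottle 0.93 [ 95. 225. 132. 113.] med [0.5451 0.1818 0.0854] z [0.0184 0.0854 0.1305]
tape 0.68 [254. 197.  69.  72.] med [0.5823 0.2708 0.0263] z [0.0114 0.0263 0.0277]
cone [0.6234 0.3696] bottle [0.5484 0.1713] tape [0.586  0.2692] 0.0283 2924 minus mid [ 0.1  -1.25] sep 0.21200917432979163 yaw -0.36158616465286103
pos [0.585  0.2694 0.1069] yaw 1.207 j6 -0.89 turn [-0.003 -0.002  0.907] shift cm [-59.08 -31.99 -17.31]
```

View pics/w7.png

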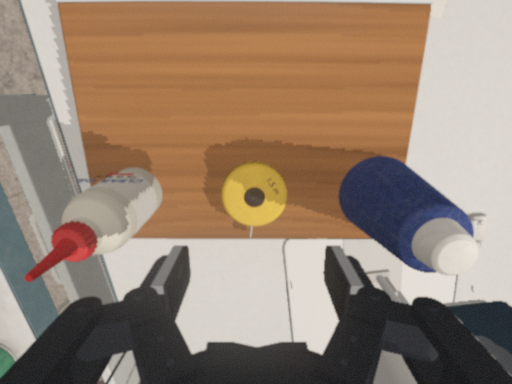

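The tape lies within about 1 mm of the midpoint, at crop (254,197). Next is the spool.

Emit:
jog_arm --moves '[[[6.5,0,0,-3.4,0,0,0],[6.5,0,0,-3.4,0,0,0],[6.5,0,0,-3.4,0,0,0],[6.5,0,0,-3.4,0,0,0],[6.5,0,0,-3.4,0,0,0],[6.5,-0.63,-3.68,0,0,0,0],[6.5,-0.63,-3.68,0,0,0,0],[6.5,-0.63,-3.68,0,0,0,0],[6.5,-0.63,-3.68,0,0,0,0],[6.5,-0.63,-3.68,0,0,0,0],[6.5,-0.63,-3.68,0,0,0,0],[6.5,-0.63,-3.68,0,0,0,0],[6.5,-0.63,-3.68,0,0,0,0],[6.5,-0.63,-3.68,0,0,0,0],[6.5,-0.63,-3.68,0,0,0,0],[6.5,-0.63,-3.68,0,0,0,0],[6.5,-0.63,-3.68,0,0,0,0],[6.5,-0.63,-3.68,0,0,0,0],[6.5,-0.63,-3.68,0,0,0,0],[6.5,-0.63,-3.68,0,0,0,0]]]'

```text
time: 17.65
tool_pos: [0.4769, -0.2812, 0.2769]
tool_rot: [-0.001, 0.181, 0.983, 0.001]
contact_force: [0.0, -0.7, -0.6]
gripper_width: 0.763
grasp_force: 0.0
```

Emit:
jog_arm --moves '[[[6.5,-0.63,-3.68,0,0,0,0],[6.5,-0.63,-3.68,0,0,0,0],[6.5,-0.63,-3.68,0,0,0,0],[6.5,0,0,0,0,0,-0.109],[6.5,0,0,0,0,0,-0.109],[6.5,0,0,0,0,0,-0.109],[6.5,0,0,0,0,0,-0.109],[6.5,0,0,0,0,0,-0.109],[6.5,0,0,3,0,0,0],[6.5,0,0,3,0,0,0],[6.5,0,0,3,0,0,0],[6.5,0,0,3,0,0,0],[6.5,0,0,0,0,0,0],[6.5,0,0,0,0,0,0],[6.5,0,0,0,0,0,0]]]'

```text
time: 18.9
tool_pos: [0.4568, -0.3901, 0.1596]
tool_rot: [0.0, -0.09, 0.996, -0.0]
contact_force: [0.5, -0.3, 1.1]
gripper_width: 0.761
grasp_force: 0.0
```

Run:
```python
from h import *
f,w,o=see("wrist",["spool","needles","bobbin"])
P=o["spool"]; Q=P[P[:,2]>.052]; c,r=circ(Q); print(c,r)
goto(*c,.018,1.75)
```

```text
spool 0.85 [260. 184.  39.  51.] med [ 0.45   -0.3902  0.0562] z [0.0043 0.0562 0.0577]
needles 0.81 [390. 173.  32.  56.] med [ 0.426  -0.2548  0.0095] z [0.0039 0.0095 0.0109]
bobbin 0.55 [365. 275.  15.  14.] med [ 0.5468 -0.2441  0.0108] z [0.001  0.0108 0.0121]
[ 0.4541 -0.3894] 0.0175
pos [ 0.4573 -0.3907  0.1611] yaw 1.752 j6 -2.58 turn [-0.003  0.002  0.002] shift cm [ 0.29  0.18 14.31]
```

Emit:
jog_arm --moves '[[[6.5,0.29,0.18,2.5,0,0,0],[6.5,0,0,2.5,0,0,0],[6.5,0,0,2.5,0,0,0],[6.5,0,0,2.5,0,0,0],[6.5,0,0,2.3,0,0,0],[6.5,0,0,1.4,0,0,0],[6.5,0,0,0.6,0,0,0],[6.5,0,0,0,0,0,0],[6.5,0,0,0,0,0,0],[2.5,0,0,0,0,0,0],[2.5,0,0,0,0,0,0],[2.5,0,0,0,0,0,0],[2.5,0,0,0,0,0,0],[2.5,0,0,0,0,0,0],[2.5,0,0,0,0,0,0]]]'

```text
time: 20.35
tool_pos: [0.4542, -0.3895, 0.0174]
tool_rot: [0.001, -0.09, 0.996, -0.001]
contact_force: [-0.4, -0.1, 5.9]
gripper_width: 0.389
grasp_force: 59.9
```

Run:
```python
from h import *
goto(.5,0,.28,1.205)
```

```text
pos [ 0.4542 -0.3895  0.0174] yaw 1.752 j6 -2.59 turn [-0.002  0.002  0.547] shift cm [  9.65  38.01 -26.26]
```

Emit:
jog_arm --moves '[[[2.5,0,0,-0.5,0,0,0],[2.5,0,0,-1.5,0,0,0],[2.5,0,0,-3,0,0,0],[2.5,0,0,-3,0,0,0],[2.5,0,0,-3,0,0,0],[2.5,0,0,-3,0,0,0.109],[2.5,0,0,-3,0,0,0.109],[2.5,0,0,-3,0,0,0.109],[2.5,0,0,-3,0,0,0.109],[2.5,0,0,-3,0,0,0.109],[2.5,0,0,0,0,0,0],[2.5,0,0,0,0,0,0],[2.5,0,0,0,0,0,0]]]'

```text
time: 21.43
tool_pos: [0.4528, -0.388, 0.2746]
tool_rot: [-0.001, 0.181, 0.984, 0.0]
contact_force: [0.2, 0.6, -0.0]
gripper_width: 0.385
grasp_force: 59.5
```

Run:
```python
from h import *
p,R=tool(); f,w,o=see("wrist",["spool"],"pics/w8.png")
if "spool" in o:
    Q=(o["spool"]-p)@R.as_matrix(); print(np.percentile(Q,[2,50,98],0).round(4)); q=Q[Q[:,2]<np.percentile(Q[:,2],2)+.004]; print(circ(q),len(q))
goto(.556,.25,.28,1.205)
```

```text
spool 0.87 [258. 272.  84. 120.] med [ 0.4457 -0.3859  0.3129] z [0.2622 0.3129 0.3144]
[[-0.0146 -0.0152 -0.04  ]
 [ 0.0081  0.0001 -0.0383]
 [ 0.0164  0.0151  0.0129]]
(array([ 0.0002, -0.0002]), 0.0178) 4163
pos [ 0.4525 -0.3876  0.273 ] yaw 1.208 j6 -2.04 turn [ 0.002 -0.004  0.003] shift cm [13.14 63.24 -0.7 ]
```

View pics/w8.png

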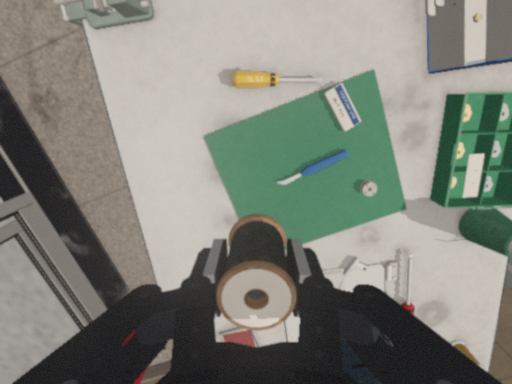

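The spool is held upright and centred at (258,290). The bobbin shows on the mat at (369,188). Moving to the board.

Emit:
jog_arm --moves '[[[2.5,0.73,3.51,0,0,0,0],[2.5,0.73,3.51,0,0,0,0],[2.5,0.73,3.51,0,0,0,0],[2.5,0.73,3.51,0,0,0,0],[2.5,0.73,3.51,0,0,0,0],[2.5,0.73,3.51,0,0,0,0],[2.5,0.73,3.51,0,0,0,0],[2.5,0.73,3.51,0,0,0,0],[2.5,0.73,3.51,0,0,0,0],[2.5,0.73,3.51,0,0,0,0],[2.5,0.73,3.51,0,0,0,0],[2.5,0.73,3.51,0,0,0,0],[2.5,0.73,3.51,0,0,0,0],[2.5,0.73,3.51,0,0,0,0],[2.5,0.73,3.51,0,0,0,0],[2.5,0.73,3.51,0,0,0,0],[2.5,0.73,3.51,0,0,0,0],[2.5,0.73,3.51,0,0,0,0],[2.5,0,0,0,0,0,0],[2.5,0,0,0,0,0,0]]]'

```text
time: 23.2
tool_pos: [0.5542, 0.2502, 0.273]
tool_rot: [-0.002, 0.179, 0.984, -0.001]
contact_force: [-0.3, -0.5, -0.6]
gripper_width: 0.384
grasp_force: 59.8
```

Run:
```python
from h import *
grab_frame("top")
goto(.5858,.2695,.08,1.2073)
```

```text
pos [0.5544 0.2491 0.2734] yaw 1.209 j6 -0.91 turn [-0.003 -0.003  0.001] shift cm [-2.21  3.02 19.34]
```

Emit:
jog_arm --moves '[[[2.5,-0.74,1.0,2.5,0,0,0],[2.5,-0.74,1.0,2.5,0,0,0],[2.5,-0.73,1.0,2.5,0,0,0],[2.5,0,0,2.5,0,0,0],[2.5,0,0,2.5,0,0,0],[2.5,0,0,2.5,0,0,0],[2.5,0,0,2.3,0,0,0],[2.5,0,0,1.4,0,0,0],[2.5,0,0,0.6,0,0,0],[2.5,0,0,0,0,0,0],[2.5,0,0,0,0,0,0],[2.5,0,0,0,0,0,0]]]'

```text
time: 24.25
tool_pos: [0.5879, 0.2692, 0.0847]
tool_rot: [0.001, 0.181, 0.983, 0.001]
contact_force: [-0.4, -0.2, -0.2]
gripper_width: 0.384
grasp_force: 59.8
```

Run:
```python
from h import *
p,R=tool(); f,w,o=see("wrist",["tape","spool"],"pics/w9.png")
S=o["spool"]; q=S[S[:,2]>np.percentile(S[:,2],98)-.004]; print("spool top",circ(q)); print("tool",p)
P=o["tape"]; Q=P[(P[:,2]>.024)&(P[:,2]<.031)]; print("tape",circ(Q),len(Q), "cylfit edge", P[:,:2].min(0),P[:,:2].max(0))
goto(.5858,.2693,.044,1.2073)
```

```text
tape none
spool 0.9 [256. 273.  80. 118.] med [0.5805 0.2713 0.123 ] z [0.072  0.123  0.1246]
spool top (array([0.5874, 0.2685]), 0.0181)
tool [0.5878841  0.2691604  0.08470691]Traceback (most recent call last):
  File "<stdin>", line 4, in <module>
KeyError: 'tape'
```

```bash
python3 -c "
from h import *
goto(.5861,.2696,.0445,1.2073)"
```

```text
pos [0.5875 0.2694 0.0844] yaw 1.207 j6 -0.89 turn [ 0.002  0.002 -0.   ] shift cm [ 0.14 -0.03  3.99]
```

Emit:
jog_arm --moves '[[[2.5,0.14,-0.03,1.0,0,0,0],[2.5,0,0,1.0,0,0,0],[2.5,0,0,1.0,0,0,0],[2.5,0,0,0.7,0,0,0],[2.5,0,0,0.3,0,0,0],[2.5,0,0,0,0,0,0],[2.5,0,0,0,0,0,0],[2.5,0,0,0,0,0,0],[2.5,0,0,0,0,0,0]]]'

```text
time: 25.15
tool_pos: [0.5849, 0.2692, 0.0425]
tool_rot: [-0.0, 0.181, 0.984, -0.0]
contact_force: [-2.3, 0.0, 3.9]
gripper_width: 0.387
grasp_force: 60.2
```

```bash
python3 -c "
from h import *
grab_frame('top'); print(state()['contact_force'])
goto(.5861,.2696,.0435,1.2073)"
```

```text
[-1.8266719  -0.61068734  3.72992212]
pos [0.5849 0.2692 0.0425] yaw 1.207 j6 -0.89 turn [-0.    -0.001 -0.   ] shift cm [-0.09  0.08 -0.1 ]
```

Emit:
jog_arm --moves '[[[3.4,0,0,0,0,0,0],[3.7,0,0,0,0,0,0],[4.2,0,0,0,0,0,0],[5,0,0,0,0,0,0],[6,0,0,0,0,0,0],[6,0,0,0,0,0,0],[6,0,0,0,0,0,0],[6,0,0,-1.0,0,0,0],[6,0,0,-2.0,0,0,0],[6,0,0,-3.0,0,0,0],[6,0,0,-3.0,0,0,0],[6,0,0,-3.0,0,0,0],[6,0,0,0,0,0,0],[6,0,0,0,0,0,0]]]'

```text
time: 26.37
tool_pos: [0.587, 0.2699, 0.1669]
tool_rot: [0.003, 0.181, 0.983, 0.002]
contact_force: [0.6, -0.3, -0.1]
gripper_width: 0.704
grasp_force: 0.0
```

Run:
```python
from h import *
f,w,o=see("wrist",["cone","bottle","tape","spool"],"pics/w10.png")
S=o["spool"]; q=S[(S[:,2]>.077)&(S[:,2]<.09)]; print("spool top",circ(q),len(q))
if "tape" in o:
    P=o["tape"]; Q=P[(P[:,2]>.022)&(P[:,2]<.034)]; print("tape",circ(Q),len(Q))
for n,c,r in(("cone",[.623,.3695],.032),("bottle",[.548,.172],.023)): print(n,cyl(o[n],.02,.035 if n=="cone" else .08,r,c))
goto(.5468,-.2441,.29,1.2073)
```

```text
cone 0.61 [375. 191.  96.  90.] med [0.6089 0.3611 0.096 ] z [0.0231 0.096  0.1245]
bottle 0.97 [136. 195.  87.  74.] med [0.545  0.1817 0.085 ] z [0.0179 0.085  0.1286]
tape 0.6 [255. 172.  55.  45.] med [0.5721 0.2793 0.0261] z [0.0215 0.0261 0.0277]
spool 0.91 [258. 191.  42.  56.] med [0.5812 0.2706 0.0811] z [0.0286 0.0811 0.0826]
spool top (array([0.5856, 0.2692]), 0.0175) 1191
tape (array([0.5853, 0.2695]), 0.028) 943
cone (array([0.6235, 0.3695]), 479)
bottle (array([0.5485, 0.1711]), 1399)
pos [0.5841 0.2689 0.1606] yaw 1.207 j6 -0.89 turn [-0.002 -0.003 -0.   ] shift cm [-14.75 -49.27 -12.94]
```

View pics/w10.png

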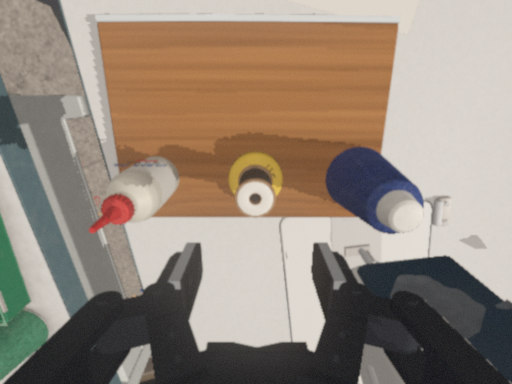

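The spool stands upright on the tape at (256,192), centred to within 1 mm; the cone and bottle are unmoved. Now the bobbin.

Emit:
jog_arm --moves '[[[5,0,0,-3.0,0,0,0],[5,0,0,-3.0,0,0,0],[5,0,0,-3.0,0,0,0],[5,0,0,-3.0,0,0,0],[5,-1.05,-3.52,0,0,0,0],[5,-1.05,-3.52,0,0,0,0],[5,-1.05,-3.52,0,0,0,0],[5,-1.05,-3.52,0,0,0,0],[5,-1.05,-3.52,0,0,0,0],[5,-1.05,-3.52,0,0,0,0],[5,-1.05,-3.52,0,0,0,0],[5,-1.05,-3.52,0,0,0,0],[5,-1.05,-3.52,0,0,0,0],[5,-1.05,-3.52,0,0,0,0],[5,-1.05,-3.52,0,0,0,0],[5,-1.05,-3.52,0,0,0,0],[5,-1.05,-3.52,0,0,0,0],[5,-1.05,-3.52,0,0,0,0],[5,0,0,0,0,0,0],[5,0,0,0,0,0,0]]]'

```text
time: 28.28
tool_pos: [0.5464, -0.2451, 0.2808]
tool_rot: [-0.001, 0.183, 0.983, 0.001]
contact_force: [-0.9, 0.1, 0.7]
gripper_width: 0.584
grasp_force: 0.0
```

Emit:
jog_arm --moves '[[[5,0,0,3,0,0,0],[5,0,0,3,0,0,0],[5,0,0,3,0,0,0],[5,0,0,3,0,0,0],[5,0,0,3,0,0,0],[5,0,0,2,0,0,0],[5,0,0,0,0,0,0],[5,0,0,0,0,0,0]]]'

```text
time: 28.95
tool_pos: [0.5463, -0.2418, 0.1108]
tool_rot: [-0.002, 0.18, 0.984, 0.001]
contact_force: [1.2, -0.1, 0.2]
gripper_width: 0.583
grasp_force: 0.0
```

Run:
```python
from h import *
f,w,o=see("wrist",["bobbin","needles"],"pics/w11.png")
P=o["bobbin"]; Q=P[(P[:,2]>.009)&(P[:,2]<.016)]; c,r=circ(Q); print(c,r,len(Q),Q[:,:2].mean(0))
goto(*c,.006,1.2073)
```

```text
bobbin none
needles 0.9 [189.  62.  68.  92.] med [ 0.4274 -0.2525  0.0093] z [0.0074 0.0093 0.0107]Traceback (most recent call last):
  File "<stdin>", line 3, in <module>
KeyError: 'bobbin'
```

View pics/w11.png

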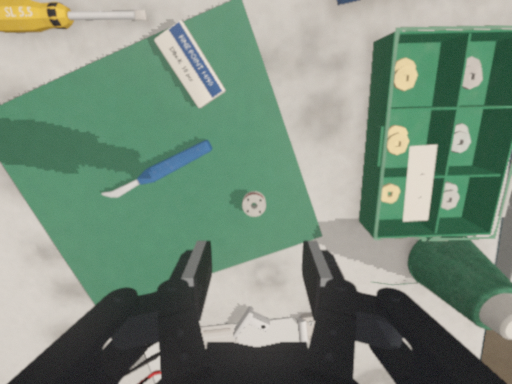

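The wrist view shows the bobbin at (254,204), centred between the fingers. The detector missed it, so I'll measure it from depth around that pixel.

Run:
```python
from h import *
f=grab_frame("wrist"); w=cloud(f)[185:225,232:278].reshape(-1,3)
print(np.percentile(w[:,2],[5,50,90,98]).round(4))
Q=w[w[:,2]>.0075]; Q=Q[np.hypot(*(Q[:,:2]-np.median(Q[:,:2],0)).T)<.016]; c,r=circ(Q); print(c,r,len(Q),(Q[:,:2].min(0)+Q[:,:2].max(0))/2)
goto(*c,.006,1.2073)
```

```text
[nan nan nan nan]
[ 0.5543 -0.2477] 0.0109 383 [ 0.55420397 -0.24753058]
pos [ 0.5486 -0.2441  0.1151] yaw 1.208 j6 -1.75 turn [-0.001  0.004  0.   ] shift cm [-0.66 -0.14 10.91]
```

Emit:
jog_arm --moves '[[[4.5,-0.66,-0.14,2.5,0,0,0],[4.5,0,0,2.5,0,0,0],[4.5,0,0,2.5,0,0,0],[4.5,0,0,1.7,0,0,0],[4.5,0,0,0.8,0,0,0],[4.5,0,0,0.4,0,0,0],[4.5,0,0,0,0,0,0],[4.5,0,0,0,0,0,0],[4.5,0,0,0,0,0,0]]]'

```text
time: 29.9
tool_pos: [0.5541, -0.248, 0.0105]
tool_rot: [0.001, 0.181, 0.984, -0.001]
contact_force: [0.1, 0.1, 0.0]
gripper_width: 0.532
grasp_force: 0.0
```

Run:
```python
from h import *
grab_frame("top"); grab_frame("top")
print(state()["contact_force"].round(1)); goto(.5543,-.2477,.005,1.2073)
```

```text
[0.6 0.2 0.1]
pos [ 0.5538 -0.2479  0.0101] yaw 1.207 j6 -1.75 turn [-0.     0.002 -0.   ] shift cm [-0.04  0.03  0.51]
```

Emit:
jog_arm --moves '[[[4.5,-0.04,0.03,0.3,0,0,0],[4.5,0,0,0.25,0,0,0],[4.5,0,0,0,0,0,0],[4.5,0,0,0,0,0,0],[3,0,0,0,0,0,0],[1.2,0,0,0,0,0,0],[1.2,0,0,0,0,0,0],[1.2,0,0,0,0,0,0],[1.2,0,0,0,0,0,0],[1.2,0,0,0,0,0,0]]]'

```text
time: 30.83
tool_pos: [0.5536, -0.2474, 0.0035]
tool_rot: [0.0, 0.181, 0.983, -0.0]
contact_force: [-0.2, 0.6, 3.4]
gripper_width: 0.215
grasp_force: 59.5
```

Emit:
jog_arm --moves '[[[1.2,0,0,-0.5,0,0,0],[1.2,0,0,-1.5,0,0,0],[1.2,0,0,-3,0,0,0],[1.2,0,0,-3,0,0,0],[1.2,0,0,-3,0,0,0],[1.2,0,0,-3,0,0,0],[1.2,0,0,-3,0,0,0],[1.2,0,0,-3,0,0,0],[1.2,0,0,-3,0,0,0],[1.2,0,0,-2,0,0,0],[1.2,0,0,0,0,0,0],[1.2,0,0,0,0,0,0]]]'

```text
time: 31.83
tool_pos: [0.5537, -0.2474, 0.2544]
tool_rot: [0.001, 0.181, 0.984, -0.0]
contact_force: [0.3, 0.4, -1.3]
gripper_width: 0.213
grasp_force: 58.7
```

Run:
```python
from h import *
p,R=tool(); f=grab_frame("wrist"); w=cloud(f); q=(w-p)@R.as_matrix()
k=(np.abs(q[...,0])<.02)&(np.abs(q[...,1])<.007)&(q[...,2]>-.02)&(q[...,2]<.02)
print(k.sum(),np.percentile(q[k],[2,50,98],0).round(4), f["color"][k].mean(0), state()["gripper_width"])
goto(.530,.405,.25,1.2073)
```

```text
1045 [[-0.0095 -0.0067 -0.0085]
 [ 0.0027  0.0001 -0.0073]
 [ 0.0102  0.0066  0.0017]] [129.70909091 136.96555024 148.79425837] 0.2119346979906317
pos [ 0.5529 -0.2469  0.2522] yaw 1.207 j6 -1.75 turn [ 0.    -0.001 -0.   ] shift cm [25.32 60.12  0.22]
```

Emit:
jog_arm --moves '[[[1.2,1.41,3.34,0,0,0,0],[1.2,1.41,3.34,0,0,0,0],[1.2,1.41,3.34,0,0,0,0],[1.2,1.41,3.34,0,0,0,0],[1.2,1.41,3.34,0,0,0,0],[1.2,1.41,3.34,0,0,0,0],[1.2,1.41,3.34,0,0,0,0],[1.2,1.41,3.34,0,0,0,0],[1.2,1.41,3.34,0,0,0,0],[1.2,1.41,3.34,0,0,0,0],[1.2,1.41,3.34,0,0,0,0],[1.2,1.41,3.34,0,0,0,0],[1.2,1.41,3.34,0,0,0,0],[1.2,1.41,3.34,0,0,0,0],[1.2,1.41,3.34,0,0,0,0],[1.2,1.41,3.34,0,0,0,0],[1.2,1.41,3.34,0,0,0,0],[1.2,1.41,3.34,0,0,0,0],[1.2,0,0,0,0,0,0],[1.2,0,0,0,0,0,0]]]'

```text
time: 33.55
tool_pos: [0.5284, 0.406, 0.2493]
tool_rot: [-0.002, 0.179, 0.984, -0.002]
contact_force: [0.0, -0.2, 0.5]
gripper_width: 0.211
grasp_force: 58.8
```

Run:
```python
from h import *
f,w,o=see("wrist",["cone","bottle","spool"])
if "cone" in o: print(cyl(o["cone"],.02,.035,.032,[.623,.3695]))
goto(.530,.405,.05,1.2073)
```

```text
cone 0.8 [256. 250.  46.  76.] med [0.599  0.3766 0.0501] z [0.0116 0.0501 0.1247]
bottle 0.84 [ 94. 251.  74.  62.] med [0.5434 0.1852 0.0778] z [0.0184 0.0778 0.1183]
spool 0.8 [174. 247.  37.  44.] med [0.5797 0.2755 0.0791] z [0.0294 0.0791 0.0823]
(array([0.6235, 0.3691]), 254)
pos [0.53   0.4037 0.2519] yaw 1.206 j6 -0.67 turn [-0.002 -0.001 -0.002] shift cm [ 0.04  0.12 20.19]
```

Emit:
jog_arm --moves '[[[1.2,0.04,0.1,3,0,0,0],[1.2,0,0,3,0,0,0],[1.2,0,0,3,0,0,0],[1.2,0,0,3,0,0,0],[1.2,0,0,3,0,0,0],[1.2,0,0,2.5,0,0,0],[1.2,0,0,1.7,0,0,0],[1.2,0,0,1,0,0,0],[1.2,0,0,0,0,0,0],[1.2,0,0,0,0,0,0],[1.2,0,0,0,0,0,0]]]'

```text
time: 34.67
tool_pos: [0.5313, 0.4064, 0.0532]
tool_rot: [0.001, 0.181, 0.983, 0.001]
contact_force: [-0.8, 0.6, -0.1]
gripper_width: 0.212
grasp_force: 58.8
```

Run:
```python
from h import *
grab_frame("top");grab_frame("top")
goto(.530,.405,.0135,1.2073)
```

```text
pos [0.5314 0.4067 0.0535] yaw 1.207 j6 -0.66 turn [ 0.003  0.002 -0.001] shift cm [ 0.07 -0.21  4.  ]
```

Emit:
jog_arm --moves '[[[1.2,0.07,-0.12,1.2,0,0,0],[1.2,0,0,1.2,0,0,0],[1.2,0,0,0.9,0,0,0],[1.2,0,0,0.5,0,0,0],[1.2,0,0,0,0,0,0],[1.2,0,0,0,0,0,0],[1.2,0,0,0,0,0,0],[1.2,0,0,0,0,0,0]]]'

```text
time: 35.43
tool_pos: [0.5286, 0.4051, 0.0125]
tool_rot: [-0.0, 0.181, 0.984, -0.0]
contact_force: [-0.1, -0.8, 0.9]
gripper_width: 0.21
grasp_force: 59.8
```

Run:
```python
from h import *
grab_frame("top")
print(state()["contact_force"].round(1)); goto(.530,.405,.0125,1.2073)
```

```text
[-0.3  0.2  1. ]
pos [0.5286 0.4051 0.0125] yaw 1.207 j6 -0.67 turn [-0.    -0.001 -0.   ] shift cm [-0.13  0.03 -0.  ]
```

Emit:
jog_arm --moves '[[[1.2,-0.13,0.03,-0.1,0,0,0],[1.2,0,0,0,0,0,0],[1.2,0,0,0.1,0,0,0],[1.2,0,0,0,0,0,0],[1.2,0,0,0,0,0,0],[2.0,0,0,0,0,0,0],[2.4,0,0,0,0,0,0],[3,0,0,0,0,0,0],[4,0,0,0,0,0,0],[4,0,0,0,0,0,0],[4,0,0,0,0,0,0],[4,0,0,-1,0,0,0],[4,0,0,-3,0,0,0],[4,0,0,-3,0,0,0],[4,0,0,-3,0,0,0],[4,0,0,0,0,0,0],[4,0,0,0,0,0,0]]]'

```text
time: 36.9
tool_pos: [0.5322, 0.4062, 0.1175]
tool_rot: [0.002, 0.181, 0.984, 0.002]
contact_force: [-0.1, 0.4, -0.9]
gripper_width: 0.47
grasp_force: 0.0
```

Run:
```python
from h import *
f,w,o=see("wrist",["cone","bobbin"],"pics/w12.png")
P=o.get("bobbin")
if P is None:
    P=w.reshape(-1,3); P=P[np.hypot(*(P[:,:2]-[.53,.405]).T)<.03]
Q=P[(P[:,2]>.0165)&(P[:,2]<.03)]; c,r=circ(Q); print(c,r,len(Q))
C=cyl(o["cone"],.02,.035,.032,[.623,.3695])[0]; d=C-c; print("cone",C,"rel",d@EX,d@EY)
goto(.4276,-.2528,.28,-.19)
```

```text
cone 0.67 [255. 301.  70.  98.] med [0.6006 0.3791 0.0654] z [0.0177 0.0654 0.1047]
bobbin 0.96 [256. 193.  23.  23.] med [0.5299 0.4051 0.02  ] z [0.0107 0.02   0.0213]
[0.5309 0.4046] 0.0108 404
cone [0.6228 0.3693] rel 0.09844635690458298 -0.00012170544549666013
pos [0.5294 0.4045 0.1119] yaw 1.207 j6 -0.67 turn [-0.003 -0.     1.397] shift cm [-66.47   2.42 -16.81]
```

The bobbin lies flat 98–99 mm in front of the cone, with no sideways offset. Last item: the needle pack.

Emit:
jog_arm --moves '[[[5,0,0,-3.4,0,0,0],[5,0,0,-3.4,0,0,0],[5,0,0,-3.4,0,0,0],[5,0,0,-3.4,0,0,0],[5,0,0,-3.2,0,0,0],[5,-0.78,-3.61,0,0,0,0],[5,-0.78,-3.61,0,0,0,0],[5,-0.78,-3.61,0,0,0,0],[5,-0.78,-3.61,0,0,0,0],[5,-0.78,-3.61,0,0,0,0],[5,-0.78,-3.61,0,0,0,0],[5,-0.78,-3.61,0,0,0,0],[5,-0.78,-3.61,0,0,0,0],[5,-0.78,-3.61,0,0,0,0],[5,-0.78,-3.61,0,0,0,0],[5,-0.78,-3.61,0,0,0,0],[5,-0.78,-3.61,0,0,0,0],[5,-0.78,-3.61,0,0,0,0],[5,-0.78,-3.61,0,0,0,0],[5,-0.78,-3.61,0,0,0,0]]]'

```text
time: 38.72
tool_pos: [0.4457, -0.1441, 0.2793]
tool_rot: [-0.001, 0.181, 0.983, 0.001]
contact_force: [1.3, -0.5, 0.3]
gripper_width: 0.586
grasp_force: 0.0
```

Emit:
jog_arm --moves '[[[5,-0.78,-3.61,0,0,0,0],[5,-0.78,-3.61,0,0,0,0],[5,-0.78,-3.61,0,0,0,0],[5,0,0,0,0,0,-0.112],[5,0,0,0,0,0,-0.112],[5,0,0,0,0,0,-0.112],[5,0,0,0,0,0,-0.112],[5,0,0,0,0,0,-0.112],[5,0,0,3,0,0,0],[5,0,0,3,0,0,0],[5,0,0,3,0,0,0],[5,0,0,3,0,0,0],[5,0,0,3,0,0,0],[5,0,0,2,0,0,0],[5,0,0,0,0,0,0],[5,0,0,0,0,0,0]]]'

```text
time: 40.05
tool_pos: [0.4288, -0.2511, 0.1087]
tool_rot: [-0.002, -0.098, 0.995, 0.002]
contact_force: [0.5, -1.2, 1.1]
gripper_width: 0.587
grasp_force: 0.0
```

Run:
```python
from h import *
f,w,o=see("wrist",["needles"],"pics/w13.png")
P=o["needles"]; Q=P[P[:,2]>.0085]; rc=cv2.minAreaRect(Q[:,:2].astype(np.float32)); print(rc)
(c,(a,b),t)=rc; th=np.radians(t)+(np.pi/2 if a>b else 0)
goto(*c,.006,th)
```

```text
needles 0.61 [256. 192.  30.  67.] med [ 0.4259 -0.2527  0.0095] z [0.0019 0.0095 0.0108]
((0.42757612466812134, -0.25303563475608826), (0.05806349962949753, 0.025617219507694244), 11.683006286621094)
pos [ 0.4308 -0.2527  0.1122] yaw 1.767 j6 -2.45 turn [-0.001  0.001 -0.008] shift cm [ 0.33  0.03 10.62]
```

View pics/w13.png

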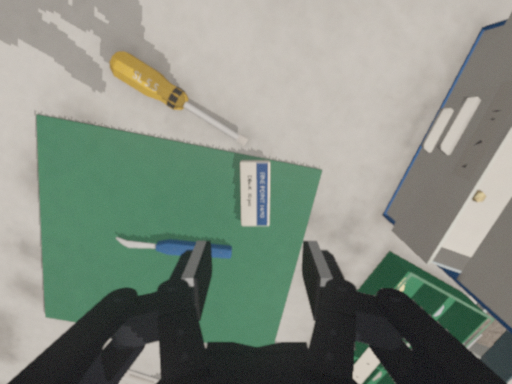

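The pack is centred and aligned at (256,193). The cabinet's open drawers are off to the right, so I'll check clearance before descending.

Run:
```python
from h import *
p,R=tool(); T=np.array([.4276,-.253,.005])
for n in("wrist","scene"):
    w=cloud(grab_frame(n)).reshape(-1,3); q=(w-p)@R.as_matrix()
    k=(w[:,2]>.05)&(w[:,2]<.22)&(w[:,1]>-.23)&(w[:,0]<.55)&~((np.abs(q[:,1])<.075)&(q[:,2]<.03))
    d=(w[k]-T)@R.as_matrix(); 
    if len(d): i=np.argsort(d[:,1])[:400:80]; print(n,d[i].round(3))
goto(.4276,-.2530,.01)
```

```text
wrist [[-0.011  0.1   -0.086]
 [-0.01   0.101 -0.064]
 [-0.008  0.101 -0.088]
 [-0.009  0.102 -0.083]
 [-0.005  0.102 -0.068]]
scene [[-0.007  0.1   -0.085]
 [ 0.008  0.108 -0.075]
 [ 0.022  0.114 -0.099]
 [ 0.033  0.118 -0.101]
 [ 0.03   0.121 -0.067]]
pos [ 0.4313 -0.253   0.1131] yaw 1.767 j6 -2.45 turn [-0.002  0.002  0.   ] shift cm [ 0.36  0.08 10.31]
```

Drawer is 100 mm away, which is clear. Descending.

Emit:
jog_arm --moves '[[[5,0.3,0.05,2.5,0,0,0],[5,0,0,2.5,0,0,0],[5,0,0,2.5,0,0,0],[5,0,0,1.5,0,0,0],[5,0,0,0.8,0,0,0],[5,0,0,0.4,0,0,0],[5,0,0,0,0,0,0],[5,0,0,0,0,0,0],[5,0,0,0,0,0,0]]]'

```text
time: 41.0
tool_pos: [0.4283, -0.2532, 0.0107]
tool_rot: [0.001, -0.098, 0.995, -0.001]
contact_force: [-0.1, 0.4, -0.4]
gripper_width: 0.588
grasp_force: 0.0
```

Run:
```python
from h import *
grab_frame("top"); grab_frame("top")
print(state()["contact_force"].round(1)); goto(.4276,-.253,.0045)
```

```text
[-0.4  0.8  0.2]
pos [ 0.428  -0.253   0.0104] yaw 1.767 j6 -2.45 turn [-0.002  0.001  0.   ] shift cm [0.04 0.   0.59]
```

Emit:
jog_arm --moves '[[[5,0.04,0,0.3,0,0,0],[5,0,0,0.25,0,0,0],[5,0,0,0,0,0,0],[3.5,0,0,0,0,0,0],[1.8,0,0,0,0,0,0],[1.8,0,0,0,0,0,0],[1.8,0,0,0,0,0,0],[1.8,0,0,0,0,0,0],[1.8,0,0,0,0,0,0],[1.8,0,0,-0.5,0,0,0],[1.8,0,0,-1.5,0,0,0],[1.8,0,0,-3,0,0,0],[1.8,0,0,-3,0,0,0],[1.8,0,0,0,0,0,0],[1.8,0,0,0,0,0,0]]]'

```text
time: 42.35
tool_pos: [0.4282, -0.2534, 0.0861]
tool_rot: [0.002, -0.098, 0.995, -0.002]
contact_force: [-0.6, -0.1, -0.7]
gripper_width: 0.28
grasp_force: 58.9
```

Run:
```python
from h import *
p,R=tool(); f,w,o=see("wrist",["needles"])
Q=(o["needles"]-p)@R.as_matrix(); q=Q[Q[:,2]<np.percentile(Q[:,2],50)+.002]; print(np.percentile(Q,[2,50,98],0).round(4),cv2.minAreaRect(q[:,:2].astype(np.float32)))
goto(.4545,.207,.26,YAW)
```

```text
needles 0.72 [258. 254.  54. 102.] med [ 0.4253 -0.2545  0.0916] z [0.0877 0.0916 0.0928]
[[-0.0292 -0.0127 -0.0069]
 [ 0.003  -0.0008 -0.0056]
 [ 0.0285  0.0115 -0.0002]] ((-0.0009367149323225021, -0.0005078082904219627), (0.02590009942650795, 0.06003337353467941), 89.93498992919922)
pos [ 0.4263 -0.2519  0.0829] yaw 1.767 j6 -2.45 turn [ 0.002 -0.    -1.009] shift cm [-43.87  13.77 -17.71]
```

Emit:
jog_arm --moves '[[[1.8,0,0,-2.2,0,0,-0.112],[1.8,0,0,-2.2,0,0,-0.112],[1.8,0,0,-2.2,0,0,-0.112],[1.8,0,0,-2.2,0,0,-0.112],[1.8,0,0,-2.2,0,0,-0.112],[1.8,0,0,-2.2,0,0,-0.112],[1.8,0,0,-2.2,0,0,-0.112],[1.8,0,0,-2.2,0,0,-0.112],[1.8,0,0,0,0,0,-0.112],[1.8,0,0,0,0,0,0],[1.8,0,0,0,0,0,0]]]'

```text
time: 43.37
tool_pos: [0.4709, -0.1799, 0.2544]
tool_rot: [-0.03, -0.518, 0.855, -0.014]
contact_force: [0.3, 0.6, 0.2]
gripper_width: 0.28
grasp_force: 59.0
```

```bash
python3 -c "
from h import *
goto(.4549,.2073,.26,YAW)"
```

```text
pos [ 0.4709 -0.1799  0.2544] yaw 2.661 j6 -3.13 turn [ 0.011 -0.065 -0.115] shift cm [-35.59  15.33  -0.56]
```

```bash
python3 -c "
from h import *
p,R=tool(); print((R.inv().apply(np.array([.4549,.2073,.28])-p)*100).round(2))"
```

```text
[-33.36  19.35  -4.62]
```

Emit:
jog_arm --moves '[[[1.8,-3.03,1.76,-0.42,0,0,0],[1.8,-3.03,1.76,-0.42,0,0,0],[1.8,-3.03,1.76,-0.42,0,0,0],[1.8,-3.03,1.76,-0.42,0,0,0],[1.8,-3.03,1.76,-0.42,0,0,0],[1.8,-3.03,1.76,-0.42,0,0,0],[1.8,-3.03,1.76,-0.42,0,0,0],[1.8,-3.03,1.76,-0.42,0,0,0],[1.8,-3.03,1.76,-0.42,0,0,0],[1.8,-3.03,1.76,-0.42,0,0,0],[1.8,-3.03,1.76,-0.42,0,0,0],[1.8,0,0,0,0,0,0],[1.8,0,0,0,0,0,0]]]'

```text
time: 44.45
tool_pos: [0.4552, 0.2057, 0.2793]
tool_rot: [-0.031, -0.517, 0.855, -0.015]
contact_force: [0.8, -0.1, -0.1]
gripper_width: 0.285
grasp_force: 59.0
```

```bash
python3 -c "
from h import *
grab_frame('top')
goto(.4549,.2073,.08,YAW)"
```

```text
pos [0.4554 0.2049 0.2795] yaw 2.657 j6 -2.36 turn [ 0.01  -0.068 -0.118] shift cm [-0.21  0.13 19.95]
```

Emit:
jog_arm --moves '[[[1.8,0,0,0,0.005,-0.034,-0.059],[1.8,0,0,0,0.005,-0.034,-0.059],[1.8,0,0,0,0,0,0],[1.8,0,0,0,0,0,0]]]'

```text
time: 44.83
tool_pos: [0.4558, 0.2038, 0.2806]
tool_rot: [0.001, -0.565, 0.825, -0.0]
contact_force: [-0.2, -0.3, -0.6]
gripper_width: 0.278
grasp_force: 59.0
```

Run:
```python
from h import *
p,R=tool(); f,w,o=see("wrist",["needles","bottle"])
if "needles" in o:
    Q=(o["needles"]-p)@R.as_matrix(); q=Q[Q[:,2]<np.percentile(Q[:,2],50)+.002]; print(cv2.minAreaRect(q[:,:2].astype(np.float32)))
    N=o["needles"]; print("world",cv2.minAreaRect(N[N[:,2]>np.median(N[:,2])-.002][:,:2].astype(np.float32)))
goto(.4549,.2073,.06,YAW)
```

```text
needles 0.83 [256. 254.  53. 101.] med [0.4555 0.1995 0.2862] z [0.2824 0.2862 0.2873]
bottle 0.76 [184. 169.  48.  39.] med [0.539  0.1683 0.086 ] z [0.0178 0.086  0.1249]
((-0.00031593628227710724, -0.0008491044864058495), (0.025961296632885933, 0.05991033464670181), 89.95800018310547)
world ((0.4566654860973358, 0.2037731558084488), (0.059910643845796585, 0.025961097329854965), 68.83480072021484)
pos [0.4559 0.2049 0.281 ] yaw 2.774 j6 -2.5 turn [-0.002  0.002 -0.002] shift cm [-0.19  0.18 22.1 ]
```

Emit:
jog_arm --moves '[[[1.8,-0.19,0.15,3,0,0,0],[1.8,0,0,3,0,0,0],[1.8,0,0,3,0,0,0],[1.8,0,0,3,0,0,0],[1.8,0,0,3,0,0,0],[1.8,0,0,3,0,0,0],[1.8,0,0,2.3,0,0,0],[1.8,0,0,1.2,0,0,0],[1.8,0,0,0.6,0,0,0],[1.8,0,0,0,0,0,0],[1.8,0,0,0,0,0,0],[1.8,0,0,0,0,0,0]]]'

```text
time: 45.98
tool_pos: [0.4573, 0.2087, 0.0624]
tool_rot: [0.003, -0.567, 0.824, -0.001]
contact_force: [0.3, -0.8, 0.1]
gripper_width: 0.279
grasp_force: 59.0
```

Run:
```python
from h import *
f,w,o=see("wrist",["needles","bottle"])
N=o["needles"]; print("world",cv2.minAreaRect(N[N[:,2]>np.median(N[:,2])-.002][:,:2].astype(np.float32)))
if "bottle" in o: print(cyl(o["bottle"],.02,.08,.023,[.548,.1715]))
goto(.4549,.2073,.0145,YAW)
```

```text
needles 0.72 [256. 252.  51.  99.] med [0.4569 0.2043 0.0679] z [0.065  0.0679 0.069 ]
bottle 0.58 [ 79. 259. 152. 139.] med [0.5364 0.1669 0.084 ] z [0.0183 0.084  0.1122]
world ((0.4579826295375824, 0.20865799486637115), (0.05994707718491554, 0.025856148451566696), 68.82771301269531)
(array([0.5485, 0.172 ]), 4917)
pos [0.4568 0.2086 0.0619] yaw 2.776 j6 -2.5 turn [-0.005  0.004  0.   ] shift cm [0.19 0.13 4.74]
```

Emit:
jog_arm --moves '[[[1.8,0.1,0,1.2,0,0,0],[1.8,0,0,1.2,0,0,0],[1.8,0,0,1.0,0,0,0],[1.8,0,0,0.7,0,0,0],[1.8,0,0,0.3,0,0,0],[1.8,0,0,0,0,0,0],[1.8,0,0,0,0,0,0],[1.8,0,0,0,0,0,0]]]'

```text
time: 46.8
tool_pos: [0.4559, 0.2076, 0.0167]
tool_rot: [0.002, -0.567, 0.824, -0.0]
contact_force: [1.0, 0.2, 0.0]
gripper_width: 0.281
grasp_force: 59.0
```

Run:
```python
from h import *
f,w,o=see("wrist",["needles","bottle"])
N=o["needles"]; print("world",cv2.minAreaRect(N[N[:,2]>np.median(N[:,2])-.002][:,:2].astype(np.float32)))
print(state()["contact_force"].round(1)); goto(.4549,.2073,.0138,YAW)
```

```text
needles 0.88 [255. 252.  49. 102.] med [0.4557 0.2031 0.0223] z [0.0197 0.0223 0.0234]
bottle 0.67 [ 64. 299. 127. 165.] med [0.5286 0.1685 0.061 ] z [0.0168 0.061  0.0869]
world ((0.45677468180656433, 0.2075568437576294), (0.059977512806653976, 0.025829024612903595), 68.93272399902344)
[ 0.1  0.1 -0.6]
pos [0.456  0.2076 0.0169] yaw 2.776 j6 -2.5 turn [-0.003  0.003  0.   ] shift cm [0.07 0.09 0.31]
```

Emit:
jog_arm --moves '[[[1.8,0.05,0.12,0.2,0,0,0],[1.8,0,0,0.12,0,0,0],[1.8,0,0,0,0,0,0],[1.8,0,0,0,0,0,0],[1.8,0,0,0,0,0,0],[2.5,0,0,0,0,0,0],[2.9,0,0,0,0,0,0],[3.5,0,0,0,0,0,0],[4.5,0,0,0,0,0,0],[4.5,0,0,0,0,0,0],[4.5,0,0,0,0,0,0],[4.5,0,0,-1,0,0,0],[4.5,0,0,-3,0,0,0],[4.5,0,0,-3,0,0,0],[4.5,0,0,-3,0,0,0],[4.5,0,0,0,0,0,0],[4.5,0,0,0,0,0,0]]]'

```text
time: 48.37
tool_pos: [0.4559, 0.2078, 0.1165]
tool_rot: [0.005, -0.567, 0.824, -0.001]
contact_force: [-0.5, -0.7, -0.4]
gripper_width: 0.529
grasp_force: 0.0
```

Run:
```python
from h import *
f,w,o=see("wrist",["needles","bottle"])
N=o["needles"]; Q=N[(N[:,2]>.0165)&(N[:,2]<.03)]; rc=cv2.minAreaRect(Q[:,:2].astype(np.float32)); print("world",rc)
b=cyl(o["bottle"],.02,.08,.023,[.548,.1715])[0]; d=b-np.array(rc[0]); print("bottle",b,"rel",d@EX,d@EY, "board y deg",90+np.degrees(YAW))
goto(.43,.27,.28,1.2073)
```

```text
needles 0.6 [259. 191.  33.  65.] med [0.4545 0.2048 0.0185] z [0.0157 0.0185 0.0199]
bottle 0.8 [113. 223. 123.  96.] med [0.5377 0.1674 0.0858] z [0.0195 0.0858 0.1301]
world ((0.4551506042480469, 0.20712389051914215), (0.05862902104854584, 0.026012184098362923), 69.02262878417969)
bottle [0.549  0.1723] rel 0.10009681635644632 0.001019700544171713 board y deg 69.05839258796841
pos [0.453 0.207 0.112] yaw 2.776 j6 -2.5 turn [0.    0.002 1.569] shift cm [  4.39   5.07 -16.8 ]
```

The pack is 100 mm in front of the bottle and parallel to the edge. I'll back off and take an overall look.

Emit:
jog_arm --moves '[[[4.5,0,0,-3.2,0,0,0],[4.5,0,0,-3.2,0,0,0],[4.5,0,0,-3.2,0,0,0],[4.5,0,0,-3.2,0,0,0],[4.5,0,0,-3.2,0,0,0.12],[4.5,0,0,0,0,0,0.12],[4.5,0,0,0,0,0,0.12],[4.5,0,0,0,0,0,0.12],[4.5,0,0,0,0,0,0.12],[4.5,0,0,0,0,0,0.12],[4.5,0,0,0,0,0,0.12],[4.5,0,0,0,0,0,0.12],[4.5,0,0,0,0,0,0.12],[4.5,0,0,0,0,0,0.12],[4.5,0,0,0,0,0,0.12],[4.5,0,0,0,0,0,0.12],[4.5,0,0,0,0,0,0.12],[4.5,0,0,0,0,0,0]]]'

```text
time: 50.02
tool_pos: [0.4527, 0.2068, 0.271]
tool_rot: [-0.0, 0.177, 0.984, 0.0]
contact_force: [-0.3, 0.3, -0.6]
gripper_width: 0.527
grasp_force: 0.0
```

Emit:
jog_arm --moves '[[[4.5,2.5,2.0,0,0,0,0],[4.5,2.5,2.0,0,0,0,0],[4.5,2.5,2.0,0,0,0,0],[4.5,0,0,0,0,0,0],[4.5,0,0,0,0,0,0],[4.5,0,0,0,0,0,0]]]'

```text
time: 50.52
tool_pos: [0.4037, 0.289, 0.2721]
tool_rot: [0.001, 0.175, 0.985, 0.0]
contact_force: [0.1, -1.1, 0.1]
gripper_width: 0.527
grasp_force: 0.0
```

Run:
```python
from h import *
f,w,o=see("wrist",["cone","bottle","tape","spool","bobbin","needles"],"pics/w14.png")
for n,lo,hi in(("tape",.024,.034),("spool",.077,.09),("bobbin",.0165,.03),("needles",.0165,.03)):
    if n in o:
        Q=o[n]; Q=Q[(Q[:,2]>lo)&(Q[:,2]<hi)]; print(n,circ(Q),cv2.minAreaRect(Q[:,:2].astype(np.float32))[2])
for n,c,r in(("cone",[.623,.3695],.032),("bottle",[.548,.172],.023)):
    if n in o: print(n,cyl(o[n],.02,.035 if n=="cone" else .08,r,c))
```

```text
cone 0.69 [358. 271.  43.  48.] med [0.598  0.3705 0.0552] z [0.0198 0.0552 0.0943]
bottle 0.81 [220. 290.  31.  71.] med [0.5416 0.1863 0.0784] z [0.015  0.0784 0.1317]
tape 0.68 [282. 268.  33.  26.] med [0.5661 0.2689 0.0254] z [0.0147 0.0254 0.0274]
spool 0.72 [360. 212.  16.  14.] med [0.5285 0.4055 0.0196] z [0.0094 0.0196 0.0212]
bobbin 0.55 [359. 210.  18.  12.] med [0.5284 0.4051 0.0198] z [0.0106 0.0198 0.0213]
needles 0.86 [218. 207.  44.  17.] med [0.4544 0.2074 0.0181] z [0.0107 0.0181 0.0197]
tape (array([0.582 , 0.2694]), 0.0266) 77.99919128417969
spool (array([0., 0.]), 0.0) 0.0
bobbin (array([0.5301, 0.4059]), 0.0109) 69.14002990722656
needles (array([0.4551, 0.2075]), 0.0313) 67.6943130493164
cone (array([0.6229, 0.3698]), 237)
bottle (array([0.5476, 0.1716]), 447)
```

View pics/w14.png

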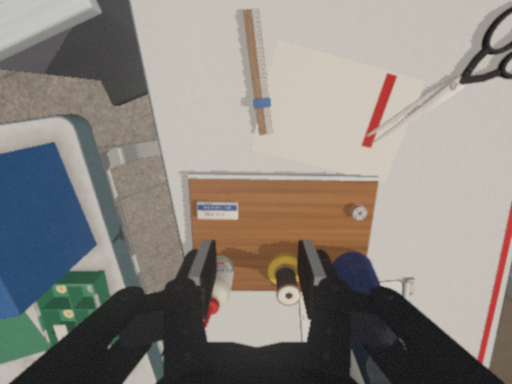

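The picture shows the needle pack (218,211), the bobbin (359,212) and the spool on the tape (285,275). The cone and bottle stand in place, and the robot is clear of everything.

```bash
python3 -c "
from plant import *
print(job_done())"
```

```text
the job is handed in; nothing more can be done
None
```

The display is set out and handed in: the tape is midway between cone and bottle with the spool upright on it, and the bobbin and needle pack lie 10 cm in front of the cone and bottle, all within about 2 mm by the camera; the cone and bottle have not moved.

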